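Load the bottle shaker, hang its lift-off guard door and set the timer

TASK

Get the bench shaker ready to run: stand the amber bottle with the red cap in the black holder inside the guard, setting it down rather than dropping it, then hang the blue-framed guard door from the drying rack on its two hinge pins, keeping hold of it until both knuckles are fully down, and swing it shut against its stop. Only when the door is shut, turn the inner (timer) knob clockwise until its white line points at the green mark, without moving the outer speed ring. Leave the other things on the table where they are.

Things in the scene. Friction and masses are not known exactly. Their poses are not given: they have to be found in the camera images.
- shaker: White shaker, fixed. Origin on the table under the guard's centre; x to its back, y to its left seen from the robot. Base x -130 to 115, y -243 to 113, deck 55 mm high. Square guard of clear panels, open at top and front (-x): 14 mm posts at x, y = +-90 mm, rails along all four top edges (front one's front face at x = -97), top 197 mm above the table. Knobs on the deck right (-y) of the guard.
- holder_floor (a point): Centre of the inner floor of the black round bottle holder on the shaker's platform, 75 mm above the table. Inner diameter 69 mm, flared at the rim, which is 35 mm above this floor. Axes as shaker.
- pin_low (a point): Lower hinge pin on the guard's left front post (shaker x -109, y +90 mm): point on the pin's axis on top of its bracket, where the lower knuckle's lower end rests, 75 mm above the table. Pin 8 mm in diameter, standing 20 mm up from here, the last 5 mm a cone. Bracket 8 mm thick, reaching 9 mm out from the axis. Axes as shaker.
- pin_up (a point): The same point of the upper hinge pin, exactly 78 mm above pin_low, same pin and bracket. The door's lower knuckle has to come in sideways, from the front or left, under the upper bracket.
- latch_stop (a point): Point where door_edge lies when the hung door is fully shut (against a rubber stop on the right front post), 179 mm to the right (-y) of the hinge axis. Axes as shaker.
- guard_door: Lift-off door, 0.32 kg: blue frame 12 mm thick, clear window, two steel knuckles. Origin on the hinge axis at the lower end of the lower knuckle; x along the door to its free edge, y through it, z up. Frame x 14 to 184, z -12 to 122 mm; top rail z 92 to 122. Knuckles: tubes 24 mm long, bore 10, outer diameter 17 mm, from z = 0 and 78 mm. At first upright in the rack, lower edge 12 mm above the table.
- knuckle_up (a point): Point of the door on the hinge axis at the lower end of the upper knuckle (x = 0, z = 78 mm of the door). Axes as guard_door.
- door_grip (a point): Good grip for carrying: middle of the door's 12 mm thick top rail (x = 95, z = 108 mm of the door, 14 mm below the top edge), near its centre of mass. Axes as guard_door.
- door_edge (a point): Point at the door's free edge (x = 179, y = 0, z = 55 mm of the door), axes as guard_door. Shut, the door's x points along the shaker's -y; seen from above it opens clockwise, the free edge coming towards the robot and on to the left. No latch: it stays where it is left by friction, sagging about 1 degree.
- rack: White drying rack for panels, fixed: base 190 by 100 by 12 mm with rows of 60 mm high rods; slots run along its x. The door stands in the middle slot (15 mm wide), hinge side to the rack's +x. Origin under the centre of the base.
- amber_bottle: Amber glass bottle with a red cap, 0.2 to 0.45 kg, body 60 mm in diameter, 130 mm tall; the cap is 38 mm in diameter and takes up the top 26 mm. Origin at the centre of its underside.
- timer_knob (a joint): Inner (timer) knob, black: turn in rad about a vertical axis, growing clockwise seen from above, range 0 to 5.2. Its white line points at the green mark at 1.60. Held only by light friction (0.04 N m); stays where it is left.
- timer_grip (a point): On the timer knob's axis, 8 mm below its top, the height at which to grip. The knob is a round cylinder 25 mm in diameter; it stands clear 37 mm above the top of the speed ring below it (this point is 29 mm above that ring).
- green_mark (a point): Green mark on the control panel at which the timer's line must point, 43 mm from the knobs' axis.
- speed_ring (a joint): Outer (speed) ring, grey, 60 mm in diameter and 14 mm high, coaxial with and below the timer knob: turn in rad, growing clockwise. Turns very easily (0.02 N m). It must keep its setting.
- speed_mark (a point): White line at the rim of the speed ring, 29 mm from its axis.
- clear_bottle: Clear bottle with a white cap, same shape as the amber one; leave alone. Origin at the centre of its underside.
- blue_jar: Jar with a blue lid, 64 mm in diameter, 75 mm tall; leave alone.
- beaker: Glass beaker, 72 mm in diameter, 90 mm tall; leave alone.
- petri_stack: White dish, 92 mm in diameter, 28 mm high; leave alone.
- wrench: Steel wrench lying flat, 190 mm long; leave alone.
There are look-alikes about, which are no part of the job. There is more than one size of the guard_door; the one meant has the size given above.

How it is judged (in metres and radians):
On the way, in this order (a step that is already met when the one before it is completed fails the run):
1. the amber bottle stands in the holder, let go (horizontal distance between amber_bottle and holder_floor below 0.008 m and z of amber_bottle in the frame of holder_floor below 0.006 m and angle between amber_bottle's own z axis and vertical below 0.12 rad and contact force between the fingers and amber_bottle below 0.1 N), for 0.2 s.
2. both door knuckles are fully down on their pins (distance between guard_door and pin_low below 0.005 m and distance between knuckle_up and pin_up below 0.005 m and angle between guard_door's own z axis and vertical below 0.06 rad), for 0.2 s.
3. the hung door is swung shut (all of step 2 and horizontal distance between door_edge and latch_stop below 0.012 m), for 0.2 s.
4. the timer's line points at the green mark (value of joint timer_knob between 1.48 and 1.72 rad), for 0.2 s.
At the end, for the whole second after the job is handed in: Bottle upright in holder, within 8 mm of its centre and 6 mm of its floor; each knuckle within 5 mm of its bracket; door upright (0.06 rad), its free edge within 12 mm of the stop position; timer at 1.60 +- 0.12 rad; speed ring's line within 4 mm of its start; all at rest (all of step 1 and all of step 3 and all of step 4 and linear speed of each of guard_door, amber_bottle below 0.02 m/s and angular speed of guard_door below 0.1 rad/s and velocity of joint timer_knob below 0.05 rad/s and distance of speed_mark from where it was at the start of the episode below 0.004 m); the robot touches nothing.
It fails at once if the speed ring is turned (its line moves more than 4 mm) (distance of speed_mark from where it was at the start of the episode above 0.004 m).
It fails at once if the door is let go over its pins before it is down (more than 6 mm above the brackets) (horizontal distance between guard_door and pin_low below 0.02 m and z of guard_door in the frame of pin_low above 0.006 m and contact force between the fingers and guard_door below 0.05 N).
It fails at once if the bottle is let go over the holder more than 10 mm above its floor (horizontal distance between amber_bottle and holder_floor below 0.05 m and z of amber_bottle in the frame of holder_floor above 0.01 m and contact force between the fingers and amber_bottle below 0.05 N).
It fails at once if the amber bottle is tipped more than 0.5 rad (angle between amber_bottle's own z axis and vertical above 0.5 rad).
It fails at once if another thing on the table is moved more than 20 mm (distance of any of clear_bottle, blue_jar, beaker, petri_stack, wrench from where it was at the start of the episode above 0.02 m).
It also fails if it takes over 72 s, if anything falls off the work surface, if the arm or the gripper's body presses on something with over 40 N, if the wrist force passes 120 N, or if a joint passes its speed limit or range.

ROBOT

A 6-joint arm with a two-finger parallel gripper is mounted at the origin on the work surface. World frame = base frame: x ahead of the robot, y to its left, z up, the work surface at z = 0. Lengths are in mm, angles in rad, forces in N, time in s.
With the tool pointing down it reaches from about 300 to 775 mm from the base axis. Payload 14.6 kg.
Tool frame: the origin (TCP) lies on the front face of the gripper's body, between the roots of the fingers; the fingertips stand 97 mm ahead of it and the grasp point (between the pads) lies 78 mm ahead of it; z points along the fingers, y is the line along which they close (so a half turn about z gives the same grasp; the last joint's range is limited). The gripper opens to 94 mm and grips with 3 to 60 N. Pads are 16 mm wide; open, the fingers measure 119 mm over their backs; the gripper's body (75 mm by 177 mm) begins 78 mm behind the grasp point.
Start: joints at [1.233, 0.3, 1.521, -0, 1.321, -0.067], TCP at [147.124, 529.948, 302.646] pointing down, gripper open.
Joint ranges: [-3.03, 3.03], [-0.79, 2.21], [0.23, 2.52], [-1.04, 4.18], [0, 3.07], [-2.55, 2.55]. Speed limits (rad/s): [2.22, 2.22, 2.57, 3.14, 3.14, 3.14].

INTERFACE

Orientations are given as [roll, pitch, yaw] about the fixed x, y, z axes, in that order (R = Rz(yaw) Ry(pitch) Rx(roll)).
In Python, from cell import * gives the robot as it stands.
- The arm moves only by the tool carry_out, never from a script. Its arguments are lists of equal length, an entry for each row: "slide": the shift along the world's x, y, z scaled (see below), a list of three; "dr": the turn, a rotation vector about the world's x, y, z scaled (see below), a list of three; "gripper": the opening in per cent of the stroke, from 0 (shut) to 100 (fully open). A call has 1 to 10 rows; each row is the pose to reach, as a shift and turn from the pose commanded when the call began, turning the shorter way round; what a row does not reach only later rows make up. The controller multiplies each number of a shift by 0.25 m and each number of a turn by 360 degrees. A row lasts 1/12 s, in which the tool goes at most 41.7 mm and 7.16 degrees, less where a joint would pass 70% of its speed; a pose out of reach is approached as far as the arm can. A call with a number of a shift or a turn outside -1 to 1 is refused whole. A call with a gripper value outside its range is refused whole. The fingers move at their own pace and stop on an object; "newtons" is the grip in N (left out, the last holds). Time passes only in rows, so rows that repeat a pose let the fingers close. It gives the time, the measured TCP pose, the force, the opening and the grip force at its end, in the units of the state.
- read_state(): the state, without advancing time (a new reading comes with each control period).
- camera(name): name is "scene" or "side" or "wrist"; returns the picture (400x640x3 uint8, red, green, blue); there is no depth.
- camera_model(name): a dict with "vfov" (degrees; the focal length in pixels is half the picture's height over the tangent of half this angle, whatever the lens; pixels are square), "cx", "cy" (the principal point, pixels), "R" (3x3) and "t" (3): a world point X has camera coordinates R X + t. Camera axes: x right, y down, z forward; pixel columns grow to the right and rows downward; lengths in mm; the calibration is good to about 2 mm. A picture is of the moment at which its call begins: read the wrist's pose just before it. camera_model takes no time and is no camera call; for the wrist camera it gives the pose at the moment of the call.
- sign_off(): hands the job in; it is judged then, once.
The state is a dict: "clock": time; "joints": joint angles; "qd": joint speeds; "effort": joint torques, N m; "eef_pos": TCP position; "eef_rot": TCP orientation; "wrist_force": force on the tool from outside, world axes, zero at the start; "moment": the same for the moment, N m; "finger_gap": finger opening in mm; "finger_force": force on a finger pad.
Only numpy, scipy, OpenCV 4.12 (cv2) and the standard library are available. Lean on these libraries where they do the work, as an engineer would, in place of code of your own. Each camera call takes 0.05 s, during which the arm holds its last target. There are 200 camera calls.

## Working session

There is one attempt and no reset: what is moved stays moved. The work goes in short steps, Python scripts to look and compute and a tool call to move; the robot and the scene stay as the last step left them, time stands still between calls to the robot, and variables do not carry over. Pictures are saved under pics/ and viewed, at most 10 in all, crops included, and the job is handed in when it is done.

Besides the shell and the picture viewer there is one more tool, called in YAML: its name, and indented under it one key for each argument. carry_out: Moves the arm, as the interface text tells. Its arguments: {"type":"object","properties":{"slide":{"type":"array","items":{"type":"array","items":{"type":"number","minimum":-1,"maximum":1}}},"dr":{"type":"array","items":{"type":"array","items":{"type":"number","minimum":-1,"maximum":1}}},"gripper":{"type":"array","items":{"type":"number"}},"newtons":{"type":"number"}},"required":["slide","dr","gripper"]}

```bash
ls; mkdir -p pics
python3 - <<'E'
from cell import *
import cv2,numpy as np
s=read_state();print(s)
for n in ["scene","side","wrist"]:
    m=camera_model(n);print(n,{k:np.round(v,4).tolist() if not isinstance(v,str) else v for k,v in m.items()})
    im=camera(n);cv2.imwrite(f"pics/{n}0.png",im[:,:,::-1])
E
```

```text
pics
{'clock': 0.0, 'joints': array([ 1.23342231e+00,  3.00439627e-01,  1.52160350e+00, -3.02383509e-05,
        1.32067179e+00, -6.65844192e-02]), 'qd': array([ 0.00077949,  0.00018184, -0.0005969 , -0.00148718,  0.00057858,
       -0.00163812]), 'effort': array([ 2.68222779e-03, -5.31811595e+01, -3.52730584e+01,  7.09373178e-02,
        2.44394486e-02, -8.52377752e-05]), 'eef_pos': array([147.06852312, 529.8106336 , 302.0940409 ]), 'eef_rot': array([-3.14047092e+00, -4.54464518e-05,  2.87081053e+00]), 'wrist_force': array([ 0.04839872, -1.15931182,  0.46305209]), 'moment': array([ 0.00300523,  0.00695042, -0.01906788]), 'finger_force': 0.0, 'finger_gap': 94.01377247115438}
scene {'vfov': 57.0567, 'cx': 323.2881, 'cy': 200.5512, 'R': [[-0.2292, 0.9733, -0.0104], [0.711, 0.1601, -0.6848], [-0.6648, -0.1644, -0.7287]], 't': [179.0968, -265.5789, 1706.0046]}
side {'vfov': 52.4839, 'cx': 311.7761, 'cy': 198.7256, 'R': [[0.8332, -0.5528, 0.0113], [-0.3013, -0.471, -0.8291], [0.4636, 0.6874, -0.559]], 't': [-413.0232, 218.9962, 1022.0243]}
wrist {'vfov': 68.6929, 'cx': 317.0456, 'cy': 198.3894, 'R': [[0.2682, 0.9634, -0.0011], [0.9346, -0.2599, 0.2429], [0.2337, -0.0662, -0.9701]], 't': [-549.0775, -24.852, 390.2791]}
```

View pics/scene0.png

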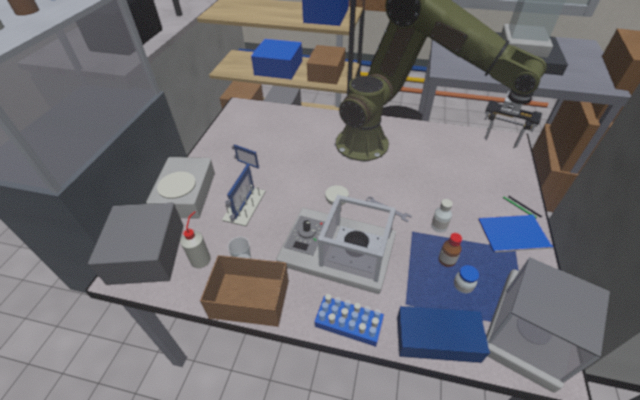

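View pics/side0.png

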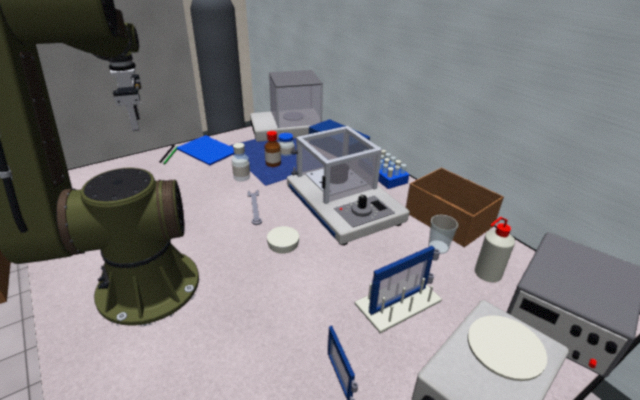

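The scene view shows the amber bottle at (451,248), the shaker guard around (355,240) with knobs at (307,230), and two doors: the large one in the rack (243,190) and a small one at (246,156). The side view has the rack door at (402,280), the amber bottle at (272,148), the knob at (362,203) and the guard at (338,160).

```bash
cat > h.py <<'E'
from cell import *
import cv2,numpy as np
from scipy.spatial.transform import Rotation as Rn
def K(m):
    f=200/np.tan(np.radians(m["vfov"])/2); return f
def proj(m,X):
    X=np.atleast_2d(X).astype(float); c=X@np.array(m["R"]).T+np.array(m["t"]); f=K(m)
    return np.c_[f*c[:,0]/c[:,2]+m["cx"],f*c[:,1]/c[:,2]+m["cy"]]
def ray(m,u):
    f=K(m);R=np.array(m["R"]);d=R.T@np.array([(u[0]-m["cx"])/f,(u[1]-m["cy"])/f,1]);return -R.T@np.array(m["t"]),d/np.linalg.norm(d)
def onz(m,u,z):
    o,d=ray(m,u);return o+d*(z-o[2])/d[2]
def tri(*obs):
    A=np.zeros((3,3));b=np.zeros(3);P=[]
    for m,u in obs:
        o,d=ray(m,u);M=np.eye(3)-np.outer(d,d);A+=M;b+=M@o;P.append((M,o))
    X=np.linalg.solve(A,b);return X,[float(np.linalg.norm(M@(X-o))) for M,o in P]
def snap(n,name=None):
    m=camera_model(n);im=camera(n)[:,:,::-1].copy()
    if name: cv2.imwrite(f"pics/{name}.png",im)
    return m,im
E
python3 - <<'E'
from h import *
a,b=camera_model("scene"),camera_model("side")
for k,u,v in [("capAmber",(456,237),(272,133)),("knobtop",(307,224),(362,198))]:
    print(k,tri((a,u),(b,v)))
print("amber cap z130",onz(a,(456,237),130),onz(b,(272,133),130))
A=cv2.imread("pics/scene0.png");B=cv2.imread("pics/side0.png")
c1=cv2.resize(A[180:290,270:410],(800,629))[:600]; 
c1=cv2.resize(A[140:300,210:410],(500,400),interpolation=cv2.INTER_CUBIC);c2=cv2.resize(B[120:320,270:450],(300,333),interpolation=cv2.INTER_CUBIC)
c2=cv2.resize(B[120:320,280:450],(510,600),interpolation=cv2.INTER_CUBIC)
o=np.zeros((600,800,3),np.uint8);o[:,290:]=c2;o[:232,:290]=cv2.resize(A[140:300,210:410],(290,232),interpolation=cv2.INTER_CUBIC)
cv2.imwrite("pics/m1.png",o)
E
```

```text
capAmber (array([573.72561377, 384.55974533, 127.5181346 ]), [1.17647971786779, 1.1764797178678594])
knobtop (array([605.14272393, -97.0255591 , 101.87903068]), [0.039828676978656836, 0.039828676978647705])
amber cap z130 [574.598681   384.80985238 130.        ] [571.12615039 377.7327039  130.        ]
```

View pics/m1.png

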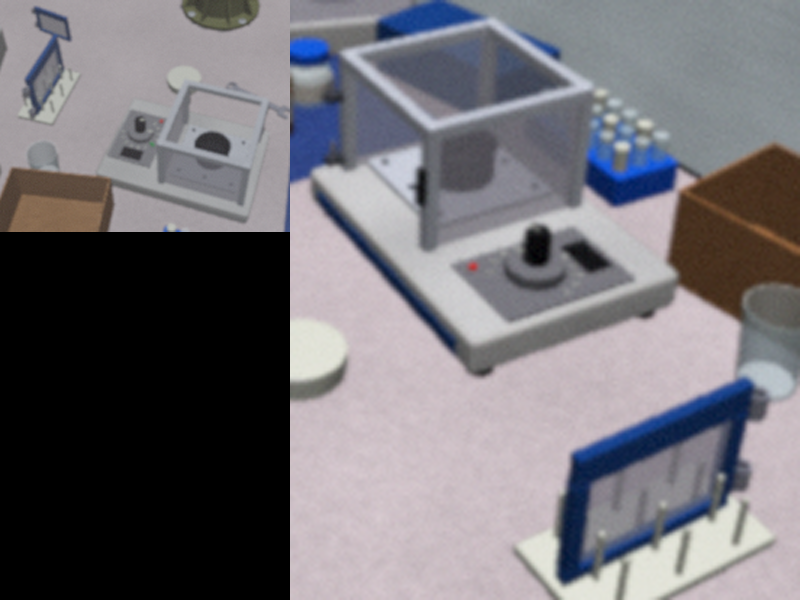

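The crop shows the guard with the two hinge pins on its left front post, the stop on the right front post, and the knob on its panel. The rack door's knuckles are on its far (+x) end.

Run:
```python
from h import *
a,b=camera_model("scene"),camera_model("side")
mm=lambda X,Y:(280+(X-290)/3,120+Y/3)
for k,p,z in [("FR",(432,127),197),("BR",(591,88),197),("FL",(342,52),197),("BL",(490,20),197),("jewel",(473,267),55),("knobtop",(539,228),106),("ringc",(536,265),69),
   ("doorTopFree",(573,456),134),("doorTopHinge",(752,383),134),("rackA",(516,548),12),("rackB",(773,541),12)]:
    print(k,np.round(onz(b,mm(*p),z),1))
s=lambda X,Y:(210+X*200/290,140+Y*160/232)
for k,p,z in [("FR",(182,83),197),("BR",(158,152),197),("FL",(267,94),197),("BL",(249,166),197),("doorTopFree",(61,42),134),("doorTopHinge",(25,90),134)]:
    print("scene",k,np.round(onz(a,s(*p),z),1))
st=read_state();m=camera_model("wrist");o,d=ray(m,(m["cx"],m["cy"]))
R=Rn.from_euler("xyz",st["eef_rot"]).as_matrix();print("cam in tool",R.T@(o-st["eef_pos"]),R.T@d, R.T@np.array(m["R"]).T)
```

```text
FR [541.3  -7.6 197. ]
BR [724.1 -27.4 197. ]
FL [555.7 177.7 197. ]
BL [739.7 159.6 197. ]
jewel [562.2 -56.7  55. ]
knobtop [610.1 -95.  106. ]
ringc [ 603.8 -102.7   69. ]
doorTopFree [ 410.5 -371.7  134. ]
doorTopHinge [ 581.4 -386.4  134. ]
rackA [ 396.9 -336.6   12. ]
rackB [ 574.8 -443.4   12. ]
scene FR [550.7 -11.3 197. ]
scene BR [748.3 -18.6 197. ]
scene FL [542.4 177.8 197. ]
scene BL [741.6 162.9 197. ]
scene doorTopFree [ 416.  -361.3  134. ]
scene doorTopHinge [ 596.5 -384.1  134. ]
cam in tool [ 70.25745505  -0.39559617 -81.90227175] [-2.42934994e-01 -1.90453413e-04  9.70042552e-01] [[-7.46666332e-04 -9.70042283e-01 -2.42934994e-01]
 [ 9.99999721e-01 -7.22028655e-04 -1.90453413e-04]
 [ 9.34183641e-06 -2.42935069e-01  9.70042552e-01]]
```

carry_out:
  slide:
    - [0.7,-0.96,0.24]
    - [0.7,-0.96,0.24]
    - [0.7,-0.96,0.24]
    - [0.7,-0.96,0.24]
    - [0.7,-0.96,0.24]
    - [0.7,-0.96,0.24]
    - [0.7,-0.96,0.24]
    - [0.7,-0.96,0.24]
  dr:
    - [0,0,0.043]
    - [0,0,0.043]
    - [0,0,0.043]
    - [0,0,0.043]
    - [0,0,0.043]
    - [0,0,0.043]
    - [0,0,0.043]
    - [0,0,0.043]
  gripper: [100,100,100,100,100,100,100,100]

```text
clock: 0.82
eef_pos: [323.9, 286.9, 363.7]
eef_rot: [3.141, 0.002, 3.139]
wrist_force: [0.3, 0.1, 0.2]
finger_gap: 94.4
finger_force: 0.0
```

carry_out:
  slide:
    - [0.7,-0.96,0.24]
    - [0.7,-0.96,0.24]
    - [0.7,-0.96,0.24]
    - [0.7,-0.96,0.24]
    - [0.7,-0.96,0.24]
    - [0.7,-0.96,0.24]
    - [0.7,-0.96,0.24]
    - [0.7,-0.96,0.24]
    - [0.7,-0.96,0.24]
  dr:
    - [0,0,0]
    - [0,0,0]
    - [0,0,0]
    - [0,0,0]
    - [0,0,0]
    - [0,0,0]
    - [0,0,0]
    - [0,0,0]
    - [0,0,0]
  gripper: [100,100,100,100,100,100,100,100,100]

```text
clock: 1.57
eef_pos: [498.2, 47.9, 422.4]
eef_rot: [-3.141, -0.0, 3.138]
wrist_force: [-0.6, 0.0, 0.0]
finger_gap: 93.6
finger_force: 0.0
```

Run:
```python
from h import *
import pickle
s=read_state();print(s["clock"],s["eef_pos"],s["eef_rot"],s["joints"])
m,im=snap("wrist","w1");pickle.dump(m,open("w1.pkl","wb"))
cv2.imwrite("pics/w1v.png",cv2.resize(im,(800,500),interpolation=cv2.INTER_CUBIC))
```

```text
1.5667 [498.24475465  47.85406282 422.38152355] [-3.14140917e+00 -4.90184958e-04  3.13758123e+00] [ 2.26240724e-02  1.23645171e-01  1.45932587e+00 -1.70377927e-04
  1.55911651e+00 -1.54415884e+00]
```

View pics/w1v.png

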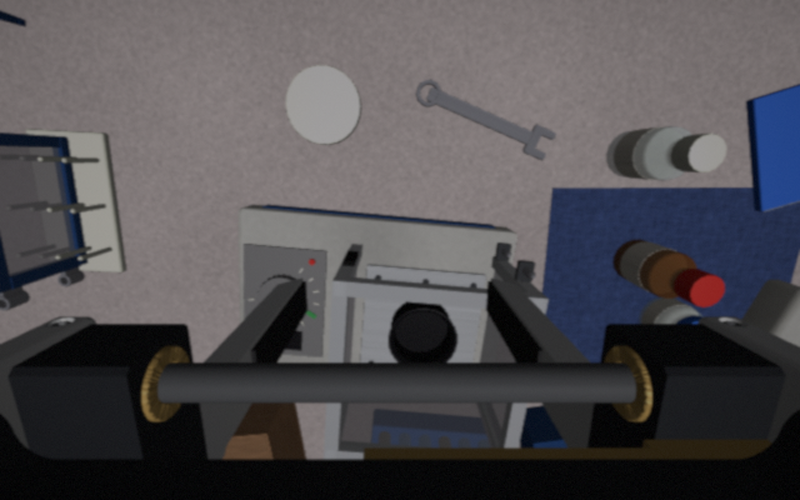

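The wrist view has the amber cap at (705,288), the door in the rack at left with its knuckles at (12,300) and (70,278), the green mark at (311,314), the hinge brackets at (502,250) and (524,270), and the holder at (420,335) partly hidden by the gripper. I'll move further forward for a clear view.

carry_out:
  slide:
    - [0.52,0.0,0.08]
    - [0.52,0.0,0.08]
    - [0.52,0.0,0.08]
    - [0.52,0.0,0.08]
    - [0.52,0.0,0.08]
  dr:
    - [0,0,0]
    - [0,0,0]
    - [0,0,0]
    - [0,0,0]
    - [0,0,0]
  gripper: [100,100,100,100,100]

```text
clock: 2.03
eef_pos: [628.4, 51.6, 440.4]
eef_rot: [3.141, -0.003, -3.141]
wrist_force: [-0.0, -0.5, -1.0]
finger_gap: 93.8
finger_force: 0.0
```

Run:
```python
from h import *
import pickle
s=read_state();print(s["clock"],s["eef_pos"],s["eef_rot"],s["joints"])
m,im=snap("wrist","w2");pickle.dump(m,open("w2.pkl","wb"))
cv2.imwrite("pics/w2v.png",cv2.resize(im[30:290,130:450],(800,600),interpolation=cv2.INTER_CUBIC)) if 0 else cv2.imwrite("pics/w2v.png",cv2.resize(im[0:300,130:530],(800,600),interpolation=cv2.INTER_CUBIC))
```

```text
2.0333 [628.35681079  51.64418109 440.43441645] [ 3.14147630e+00 -3.12165570e-03 -3.14067501e+00] [ 2.38690746e-02  4.39974000e-01  1.01994263e+00  1.89186682e-04
  1.68479419e+00 -1.54782348e+00]
```

View pics/w2v.png

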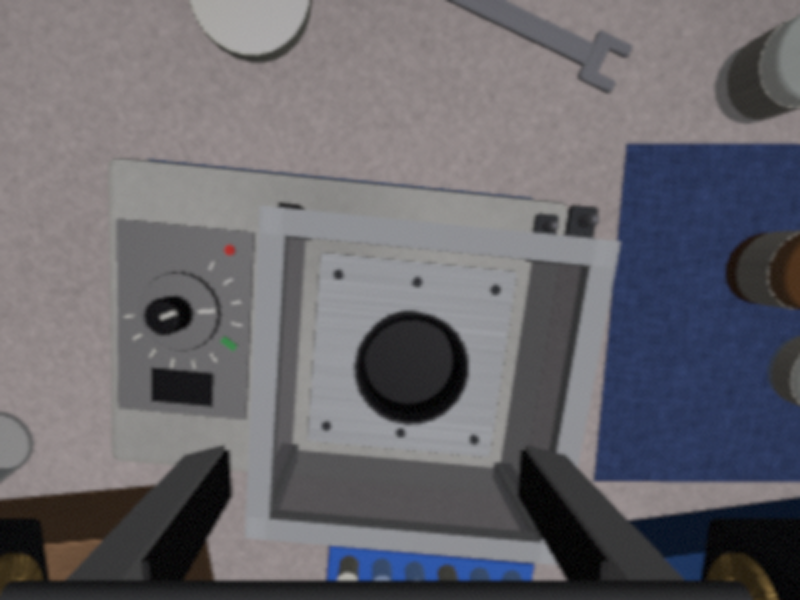

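The view is clear. Crop pixels: guard top corners at (260,207), (620,242) and (247,537); holder centre at (412,366); ring centre at (178,312); knob top at (167,315) with its line; green mark at (229,343); hinge brackets at (583,220) and (545,222).

```bash
cat >> h.py <<'E'
def edge(g,p,q,w=5,n=60):
    p,q=np.array(p,float),np.array(q,float);t=(q-p)/np.linalg.norm(q-p);nn=np.array([-t[1],t[0]]);s=np.arange(-w,w+.01,.25)
    P=p+np.linspace(0,1,n)[:,None]*(q-p);G=P[:,None]+s[None,:,None]*nn
    v=cv2.remap(g.astype(np.float32),G[...,0].astype(np.float32),G[...,1].astype(np.float32),cv2.INTER_LINEAR)
    d=np.abs(np.gradient(cv2.GaussianBlur(v,(9,1),0),axis=1));i=d.argmax(1)
    E=G[np.arange(n),i].astype(np.float32);vx,vy,x,y=cv2.fitLine(E,cv2.DIST_HUBER,0,.01,.01).ravel()
    return np.array([x,y]),np.array([vx,vy])
def cross(a,b):
    k=np.linalg.solve(np.c_[a[1],-b[1]],b[0]-a[0]);return a[0]+k[0]*a[1]
E
python3 - <<'E'
from h import *
import pickle
m=pickle.load(open("w2.pkl","rb"));im=cv2.imread("pics/w2.png");g=cv2.cvtColor(im,cv2.COLOR_BGR2GRAY)
c=lambda X,Y:(130+X/2,Y/2)
fo=edge(g,c(300,210),c(525,232),4);ro=edge(g,c(260,240),c(249,440),4);bo=edge(g,c(270,538),c(330,544),4);lo=edge(g,c(616,260),c(590,460),4)
fi=edge(g,c(300,238),c(560,262),4);ri=edge(g,c(283,250),c(271,440),4)
bf=edge(g,c(130,161),c(500,193),4);br=edge(g,c(115,180),c(113,440),4)
pts=[("FR",cross(fo,ro),197,(-97,-97)),("BR",cross(bo,ro),197,(97,-97)),("FL",cross(fo,lo),197,(-97,97)),("iFR",cross(fi,ri),197,(-83,-83)),("baseFR",cross(bf,br),55,(-130,-243))]
W=[];S=[]
for k,u,z,s in pts:
    X=onz(m,u,z)[:2];print(k,np.round(u,1),np.round(X,1));W.append(X);S.append(s)
W=np.array(W);S=np.array(S,float)
for sel in ([0,1,2],[0,1,2,4]):
    A=S[sel]-S[sel].mean(0);B=W[sel]-W[sel].mean(0);th=np.arctan2((A[:,0]*B[:,1]-A[:,1]*B[:,0]).sum(),(A*B).sum());R=np.array([[np.cos(th),-np.sin(th)],[np.sin(th),np.cos(th)]]);t=W[sel].mean(0)-R@S[sel].mean(0);print(sel,"yaw",th,"t",t,"res",np.round(W-(S@R.T+t),1).tolist())
print("pin_low",R@[-109,90]+t,"grip90")
# holder
mask=((g<70)*255).astype(np.uint8);mask[:,:300]=0;mask[:,380:]=0;mask[:140]=0;mask[225:]=0
cs=max(cv2.findContours(mask,0,1)[0],key=cv2.contourArea);e=cv2.fitEllipse(cs);print("holder",e,onz(m,e[0],110)[:2])
# knob/ring
h=cv2.resize(g[120:200,170:260],None,fx=6,fy=6,interpolation=cv2.INTER_CUBIC)
for a,b in [(100,130),(45,65)]:
    C=cv2.HoughCircles(h,cv2.HOUGH_GRADIENT,1,20,param1=60,param2=15,minRadius=a,maxRadius=b)
    if C is not None:
        for q in C[0][:3]:
            u=(170+(q[0]-2.5)/6,120+(q[1]-2.5)/6);print("circ",np.round(u,1),q[2]/6,onz(m,u,69)[:2],onz(m,u,106)[:2])
gr=cv2.inRange(cv2.cvtColor(im,cv2.COLOR_BGR2HSV),(45,80,60),(85,255,255));gr[:,300:]=0
M=cv2.moments(gr,True);u=(M["m10"]/M["m00"],M["m01"]/M["m00"]);print("green",u,onz(m,u,55.5))
print(camera_model("wrist")["t"]-m["t"])
v=np.zeros((600,800,3),np.uint8);v[:,:]=cv2.resize(im[130:180,185:252] ,(800,600),interpolation=cv2.INTER_CUBIC)
o=np.hstack([cv2.resize(im[130:185,185:252],(440,361),interpolation=cv2.INTER_CUBIC),cv2.resize(im[92:132,385:425],(360,361),interpolation=cv2.INTER_CUBIC)])
cv2.imwrite("pics/kp.png",o)
E
```

```text
FR [258.1 102.3] [533.8 -11.3]
BR [250.4 268. ] [725.9 -29.9]
FL [438.2 119.7] [551.5 181.4]
iFR [272.1 116.9] [548.7   3. ]
baseFR [187.2  79.1] [ 490.1 -142.9]
[0, 1, 2] yaw -0.0947822295718777 t [638.99435476  75.86489002] res [[0.5, 0.2], [-0.4, -0.0], [-0.1, -0.2], [0.2, 1.9], [3.5, 10.9]]
[0, 1, 2, 4] yaw -0.09954392286431299 t [640.25543941  78.26957308] res [[-0.3, -2.7], [-1.2, -2.0], [-1.8, -3.1], [-0.7, -0.9], [3.4, 7.7]]
pin_low [540.7391984  178.65641373] grip90
holder ((335.3255310058594, 183.3690643310547), (54.446266174316406, 55.27859878540039), 60.47440719604492) [637.99445913  77.47189072]
circ [216.8 168. ] 20.066668 [ 621.61472844 -104.67642261] [616.44303467 -91.96367275]
circ [211.2 158. ] 9.066667 [ 606.11452946 -112.15092525] [602.2073632  -98.82839521]
circ [216.2 156.2] 9.05 [ 603.29905977 -104.20201497] [599.62158339 -91.52796794]
green (244.03703703703704, 171.44444444444446) [629.05588103 -66.05583239  55.5       ]
[0.15215319 0.76011906 0.45356664]
```

View pics/kp.png

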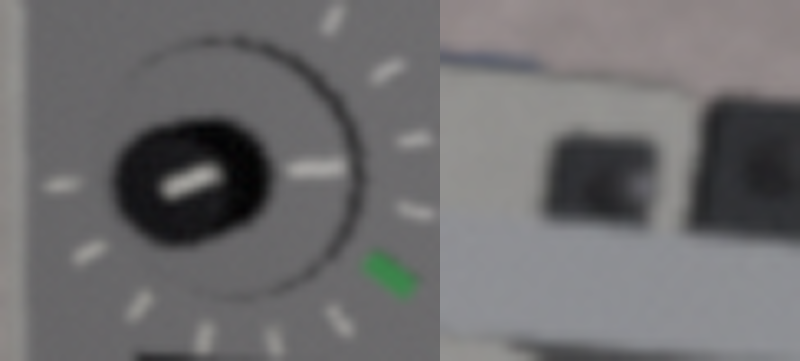

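Run:
```python
from h import *
import pickle
m1=pickle.load(open("w1.pkl","rb"));m2=pickle.load(open("w2.pkl","rb"))
for z in (75,95,153,173): print("pin proj",z,proj(m2,[539,175.8,z]))
print("ring c",onz(m2,(220.8,155.9),69),"green dirs")
im=cv2.imread("pics/w1.png");hs=cv2.cvtColor(im,cv2.COLOR_BGR2HSV)
r=cv2.inRange(hs,(0,150,90),(8,255,255))|cv2.inRange(hs,(172,150,90),(180,255,255));r[:,:500]=0
c=max(cv2.findContours(r,0,1)[0],key=cv2.contourArea);print(cv2.boundingRect(c),cv2.fitEllipse(c))
u=cv2.fitEllipse(c)[0];print(onz(m1,u,130),onz(m1,u,117))
# door: w1 rough
v=lambda X,Y:(X/1.25,Y/1.25)
```

```text
pin proj 75 [[401.83924295 112.58610577]]
pin proj 95 [[405.85350525 111.94908945]]
pin proj 153 [[419.98384618 109.70677019]]
pin proj 173 [[425.95857305 108.75865116]]
ring c [602.88944696 -97.02972691  69.        ] green dirs
(552, 220, 28, 26) ((565.467529296875, 232.32705688476562), (22.902498245239258, 28.760541915893555), 56.07677459716797)
[570.51005291 384.19051475 130.        ] [575.46322748 395.87793785 117.        ]
```

carry_out:
  slide:
    - [-0.12,0.66,-0.22]
    - [-0.12,0.66,-0.22]
    - [-0.12,0.66,-0.22]
    - [-0.12,0.66,-0.22]
    - [-0.12,0.66,-0.22]
  dr:
    - [0,0,0]
    - [0,0,0]
    - [0,0,0]
    - [0,0,0]
    - [0,0,0]
  gripper: [100,100,100,100,100]

```text
clock: 2.5
eef_pos: [593.6, 220.3, 386.4]
eef_rot: [3.141, -0.002, -3.137]
wrist_force: [-0.3, 0.1, -0.4]
finger_gap: 94.1
finger_force: 0.0
```

carry_out:
  slide:
    - [-0.12,0.66,-0.22]
    - [-0.12,0.66,-0.22]
    - [-0.12,0.66,-0.22]
    - [-0.12,0.66,-0.22]
    - [-0.12,0.66,-0.22]
    - [-0.12,0.66,-0.22]
  dr:
    - [0,0,0]
    - [0,0,0]
    - [0,0,0]
    - [0,0,0]
    - [0,0,0]
    - [0,0,0]
  gripper: [100,100,100,100,100,100]

```text
clock: 3.0
eef_pos: [564.7, 382.3, 332.1]
eef_rot: [-3.141, -0.001, -3.138]
wrist_force: [-0.5, -0.4, -0.1]
finger_gap: 94.6
finger_force: 0.0
```

Run:
```python
from h import *
s=read_state();print(s["clock"],s["eef_pos"],s["eef_rot"],s["joints"])
m,im=snap("wrist","w3")
hs=cv2.cvtColor(im,cv2.COLOR_BGR2HSV)
r=cv2.inRange(hs,(0,150,80),(8,255,255))|cv2.inRange(hs,(172,150,80),(180,255,255))
for c in sorted(cv2.findContours(r,0,1)[0],key=cv2.contourArea)[-2:]:
    e=cv2.fitEllipse(c);print(cv2.contourArea(c),e,onz(m,e[0],130))
```

```text
3.0 [564.71169777 382.32780156 332.06303455] [-3.14104924e+00 -1.31211899e-03 -3.13803924e+00] [ 5.41397494e-01  5.92709790e-01  1.03783005e+00  2.05837203e-04
  1.51245807e+00 -1.03296474e+00]Traceback (most recent call last):
  File "<stdin>", line 7, in <module>
cv2.error: OpenCV(4.12.0) /io/opencv/modules/imgproc/src/shapedescr.cpp:361: error: (-201:Incorrect size of input array) There should be at least 5 points to fit the ellipse in function 'fitEllipseNoDirect'
```

Run:
```python
from h import *
m=camera_model("wrist");im=cv2.imread("pics/w3.png")
hs=cv2.cvtColor(im,cv2.COLOR_BGR2HSV)
r=cv2.inRange(hs,(0,120,50),(10,255,255))|cv2.inRange(hs,(170,120,50),(180,255,255))
c=max(cv2.findContours(r,0,1)[0],key=cv2.contourArea)
e=cv2.fitEllipse(c);print(cv2.contourArea(c),cv2.boundingRect(c),e,onz(m,e[0],130))
print(proj(m,[570,384,130]))
```

```text
1153.0 (301, 182, 41, 40) ((320.4482421875, 201.34423828125), (37.60801315307617, 39.17420959472656), 174.9347381591797) [569.86215041 383.38826123 130.        ]
[[321.05548482 201.47728973]]
```

Run:
```python
from h import *
for i in range(2):
    print(read_state()["eef_pos"])
    m,im=snap("wrist","w4")
    hs=cv2.cvtColor(im,cv2.COLOR_BGR2HSV)
    r=cv2.inRange(hs,(0,120,50),(10,255,255))|cv2.inRange(hs,(170,120,50),(180,255,255))
    c=max(cv2.findContours(r,0,1)[0],key=cv2.contourArea)
    e=cv2.fitEllipse(c);print(e[0],onz(m,e[0],130))
```

```text
[565.786606   380.45708093 333.14825457]
(322.15386962890625, 199.6844482421875) [568.13657583 385.09599958 130.        ]
[566.57250697 379.31788448 333.86461341]
(323.15631103515625, 198.65574645996094) [568.24343953 385.04677868 130.        ]
```

carry_out:
  slide:
    - [0.004,0.02,-0.2]
    - [0.004,0.02,-0.4]
    - [0.004,0.02,-0.54]
    - [0.004,0.02,-0.544]
    - [0.004,0.02,-0.544]
    - [0.004,0.02,-0.544]
  dr:
    - [0,0,0]
    - [0,0,0]
    - [0,0,0]
    - [0,0,0]
    - [0,0,0]
    - [0,0,0]
  gripper: [100,100,100,80,60,55]
  newtons: 30

```text
clock: 3.65
eef_pos: [569.1, 384.4, 199.3]
eef_rot: [3.14, 0.002, 3.14]
wrist_force: [1.1, -0.3, 1.0]
finger_gap: 77.3
finger_force: 0.0
```

carry_out:
  slide:
    - [0,0,0]
    - [0,0,0]
    - [0,0,0]
    - [0,0,0]
    - [0,0,0]
  dr:
    - [0,0,0]
    - [0,0,0]
    - [0,0,0]
    - [0,0,0]
    - [0,0,0]
  gripper: [20,10,10,10,10]

```text
clock: 4.07
eef_pos: [568.2, 385.0, 197.4]
eef_rot: [3.141, 0.001, 3.141]
wrist_force: [0.3, 0.8, 0.2]
finger_gap: 43.9
finger_force: 0.0
```

carry_out:
  slide:
    - [0,0,0]
    - [0,0,0]
    - [0,0,0]
    - [0,0,0]
  dr:
    - [0,0,0]
    - [0,0,0]
    - [0,0,0]
    - [0,0,0]
  gripper: [10,10,10,10]

```text
clock: 4.4
eef_pos: [568.2, 385.1, 197.0]
eef_rot: [3.141, 0.0, 3.141]
wrist_force: [-0.2, 0.4, 2.5]
finger_gap: 37.6
finger_force: 30.0
```

carry_out:
  slide:
    - [0,0,0.12]
    - [0,0,0.28]
    - [0,0,0.44]
    - [0.05,-0.12,0.56]
    - [0.08,-0.25,0.68]
    - [0.1,-0.36,0.8]
    - [0.12,-0.48,0.87]
    - [0.14,-0.6,0.88]
    - [0.14,-0.6,0.88]
  dr:
    - [0,0,0]
    - [0,0,0]
    - [0,0,0]
    - [0,0,0]
    - [0,0,0]
    - [0,0,0]
    - [0,0,0]
    - [0,0,0]
    - [0,0,0]
  gripper: [10,10,10,10,10,10,10,10,10]

```text
clock: 5.15
eef_pos: [604.2, 230.1, 418.3]
eef_rot: [-3.141, 0.002, 3.136]
wrist_force: [-0.9, -0.3, -2.4]
finger_gap: 37.4
finger_force: 30.0
```

carry_out:
  slide:
    - [0.03,-0.13,0]
    - [0.06,-0.27,0]
    - [0.09,-0.4,0]
    - [0.12,-0.54,0]
    - [0.14,-0.634,0]
    - [0.14,-0.634,0]
    - [0.14,-0.634,0]
    - [0.14,-0.634,0]
  dr:
    - [0,0,0]
    - [0,0,0]
    - [0,0,0]
    - [0,0,0]
    - [0,0,0]
    - [0,0,0]
    - [0,0,0]
    - [0,0,0]
  gripper: [10,10,10,10,10,10,10,10]

```text
clock: 5.82
eef_pos: [638.0, 77.1, 416.1]
eef_rot: [3.141, -0.001, 3.141]
wrist_force: [0.5, 1.2, -2.8]
finger_gap: 37.5
finger_force: 30.0
```

Run:
```python
from h import *
s=read_state();print(s["clock"],s["eef_pos"],s["eef_rot"],s["wrist_force"],s["moment"])
m,im=snap("wrist","w5")
a,A=snap("scene","s5");b,B=snap("side","d5")
for X in ([638.5,76.7,110],): print(proj(m,X),proj(a,X),proj(b,X))
o=np.hstack([cv2.resize(A[150:290,290:430],(400,400),interpolation=cv2.INTER_CUBIC),cv2.resize(B[60:220,270:430],(400,400),interpolation=cv2.INTER_CUBIC)])
cv2.imwrite("pics/p5.png",o)
```

```text
5.8167 [638.04307856  77.09543557 416.07216937] [ 3.14144076e+00 -1.08660464e-03  3.14121339e+00] [ 0.46295812  1.2471746  -2.75936864] [-0.02953959 -0.03863969  0.04533651]
[[317.02373634 179.66045079]] [[356.17658478 239.33764576]] [[335.89323963 167.52281727]]
```

View pics/p5.png

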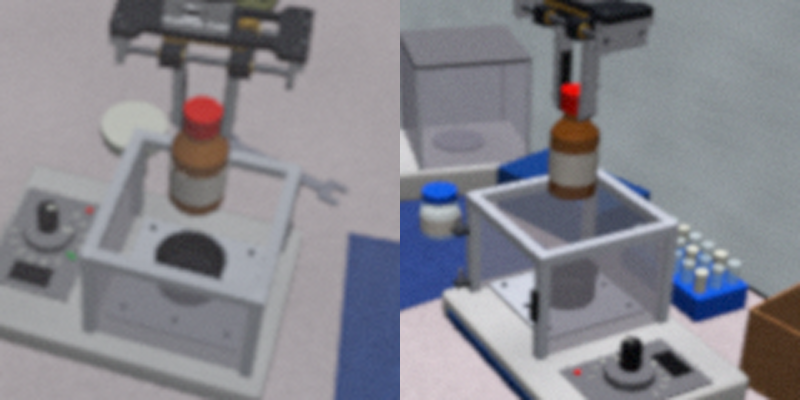

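The bottle hangs upright between the fingers, centred above the holder: cap at (205,115) in the scene crop and (570,98) in the side crop. I'll lower it.

carry_out:
  slide:
    - [0.002,-0.002,-0.12]
    - [0.002,-0.002,-0.24]
    - [0.002,-0.002,-0.36]
    - [0.002,-0.002,-0.44]
    - [0.002,-0.002,-0.5]
    - [0.002,-0.002,-0.53]
    - [0.002,-0.002,-0.55]
    - [0.002,-0.002,-0.56]
    - [0.002,-0.002,-0.57]
    - [0.002,-0.002,-0.575]
  dr:
    - [0,0,0]
    - [0,0,0]
    - [0,0,0]
    - [0,0,0]
    - [0,0,0]
    - [0,0,0]
    - [0,0,0]
    - [0,0,0]
    - [0,0,0]
    - [0,0,0]
  gripper: [10,10,10,10,10,10,10,10,10,10]

```text
clock: 6.8
eef_pos: [638.8, 76.1, 273.5]
eef_rot: [3.141, 0.001, 3.141]
wrist_force: [-0.5, 1.3, -3.0]
finger_gap: 37.4
finger_force: 30.0
```

carry_out:
  slide:
    - [0,0,-0.004]
    - [0,0,-0.006]
    - [0,0,-0.006]
  dr:
    - [0,0,0]
    - [0,0,0]
    - [0,0,0]
  gripper: [10,10,10]

```text
clock: 7.05
eef_pos: [638.7, 76.0, 272.0]
eef_rot: [3.142, 0.001, 3.141]
wrist_force: [-0.8, -0.5, -1.0]
finger_gap: 37.4
finger_force: 30.0
```

carry_out:
  slide:
    - [0,0,-0.004]
    - [0,0,-0.006]
    - [0,0,-0.006]
    - [0,0,-0.006]
  dr:
    - [0,0,0]
    - [0,0,0]
    - [0,0,0]
    - [0,0,0]
  gripper: [10,10,10,10]

```text
clock: 7.38
eef_pos: [638.9, 76.0, 271.9]
eef_rot: [3.141, 0.003, 3.141]
wrist_force: [-2.3, -0.1, 10.0]
finger_gap: 37.5
finger_force: 30.0
```

carry_out:
  slide:
    - [0,0,0.004]
    - [0,0,0.004]
    - [0,0,0.004]
    - [0,0,0.004]
    - [0,0,0.004]
    - [0,0,0.1]
    - [0,0,0.26]
    - [0,0,0.42]
    - [0,0,0.56]
    - [0,0,0.56]
  dr:
    - [0,0,0]
    - [0,0,0]
    - [0,0,0]
    - [0,0,0]
    - [0,0,0]
    - [0,0,0]
    - [0,0,0]
    - [0,0,0]
    - [0,0,0]
    - [0,0,0]
  gripper: [75,75,75,75,75,75,75,75,75,75]

```text
clock: 8.22
eef_pos: [638.7, 76.0, 417.9]
eef_rot: [3.141, 0.011, 3.141]
wrist_force: [0.5, 0.2, -0.1]
finger_gap: 70.7
finger_force: 0.0
```

Run:
```python
from h import *
s=read_state();print(s["clock"],s["eef_pos"],s["eef_rot"],s["wrist_force"],s["finger_gap"])
for n in ("wrist","scene","side"):
    m,im=snap(n,"r6"+n)
    hs=cv2.cvtColor(im,cv2.COLOR_BGR2HSV)
    r=cv2.inRange(hs,(0,120,50),(10,255,255))|cv2.inRange(hs,(170,120,50),(180,255,255))
    p=proj(m,[638.7,76,205])[0]
    for c in cv2.findContours(r,0,1)[0]:
        if cv2.contourArea(c)>30:
            M=cv2.moments(c);u=(M["m10"]/M["m00"],M["m01"]/M["m00"])
            if np.linalg.norm(p-u)<40: print(n,np.round(u,1),cv2.boundingRect(c),"exp top,mid",p,proj(m,[638.7,76,192])[0],onz(m,u,205 if n=="wrist" else 192))
```

```text
8.2167 [638.70247488  75.97434805 417.93886767] [3.14093576 0.01091621 3.14101859] [ 0.54746699  0.21804836 -0.08777676] 70.69284929739558
wrist [317.4 193. ] (299, 174, 39, 39) exp top,mid [317.38543029 192.9572953 ] [317.36244297 190.11240645] [638.70094486  76.05937561 205.        ]
scene [357.2 224.3] (352, 218, 11, 14) exp top,mid [357.64624837 220.36682767] [357.40213569 223.10165789] [643.51451114  76.22833576 192.        ]
side [338.3 144.4] (333, 138, 12, 15) exp top,mid [337.4447924  140.83489434] [337.25011836 144.6299901 ] [642.50179879  75.61298835 192.        ]
```

The bottle stands at (638.7, 76.0), as intended. Next is the rack.

carry_out:
  slide:
    - [-0.16,-0.9,0]
    - [-0.16,-0.9,0]
    - [-0.16,-0.9,0]
    - [-0.16,-0.9,0]
    - [-0.16,-0.9,0]
    - [-0.16,-0.9,0]
  dr:
    - [0,0,0]
    - [0,0,0]
    - [0,0,0]
    - [0,0,0]
    - [0,0,0]
    - [0,0,0]
  gripper: [75,75,75,75,75,75]

```text
clock: 8.87
eef_pos: [597.4, -153.1, 407.8]
eef_rot: [3.141, -0.003, 3.138]
wrist_force: [-0.4, -0.0, 0.2]
finger_gap: 70.3
finger_force: 0.0
```

carry_out:
  slide:
    - [-0.16,-0.9,0]
    - [-0.16,-0.9,0]
    - [-0.16,-0.9,0]
    - [-0.16,-0.9,0]
    - [-0.16,-0.9,0]
    - [-0.16,-0.9,0]
    - [-0.16,-0.9,0]
    - [-0.16,-0.9,0]
  dr:
    - [0,0,0]
    - [0,0,0]
    - [0,0,0]
    - [0,0,0]
    - [0,0,0]
    - [0,0,0]
    - [0,0,0]
    - [0,0,0]
  gripper: [75,75,75,75,75,75,75,75]

```text
clock: 9.53
eef_pos: [558.3, -375.0, 407.5]
eef_rot: [3.139, -0.003, 3.139]
wrist_force: [0.6, 0.1, -0.1]
finger_gap: 70.3
finger_force: 0.0
```

Run:
```python
from h import *
import pickle
s=read_state();print(s["clock"],s["eef_pos"],s["eef_rot"],s["joints"])
m,im=snap("wrist","w7");pickle.dump(m,open("w7.pkl","wb"))
cv2.imwrite("pics/w7v.png",cv2.resize(im[0:300,130:530],(800,600),interpolation=cv2.INTER_CUBIC))
```

```text
9.5333 [ 558.2879676  -374.95916745  407.48959861] [ 3.13941179e+00 -2.69921040e-03  3.13916303e+00] [-6.45907846e-01  5.52861321e-01  9.29643261e-01  1.25778671e-04
  1.66255595e+00 -2.21426030e+00]
```

View pics/w7v.png

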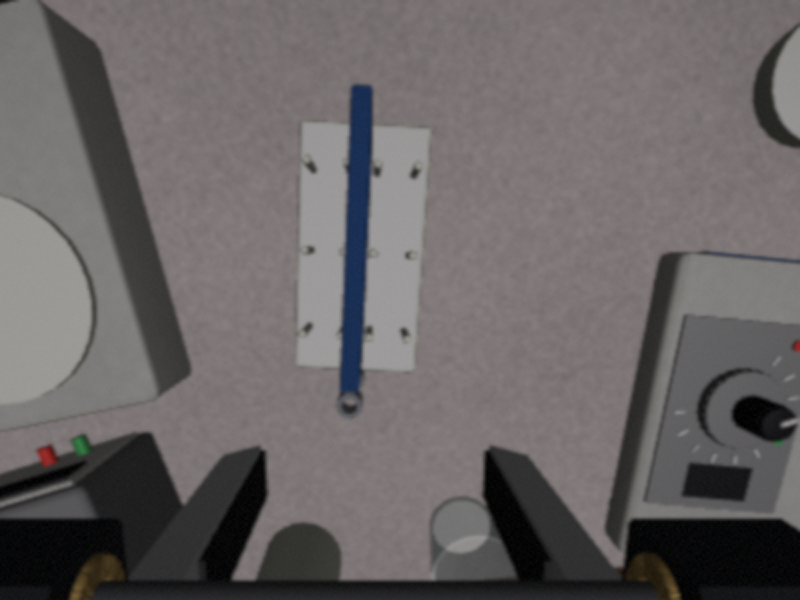

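The door is seen from above: its blue top runs from the free edge (362,86) to (350,390), with the knuckle bore at (349,401).

Run:
```python
from h import *
import pickle
m=pickle.load(open("w7.pkl","rb"));im=cv2.imread("pics/w7.png");g=cv2.cvtColor(im,cv2.COLOR_BGR2GRAY)
hs=cv2.cvtColor(im,cv2.COLOR_BGR2HSV);b=cv2.inRange(hs,(105,120,30),(125,255,255));b[:,:280]=0;b[:,340:]=0;b[205:]=0
P=cv2.findNonZero(b).reshape(-1,2).astype(np.float32);vx,vy,x,y=cv2.fitLine(P,cv2.DIST_HUBER,0,.01,.01).ravel()
s=(P-[x,y])@[vx,vy];a,c=[np.array([x,y])+k*np.array([vx,vy]) for k in (s.min()-.5,s.max()+.5)]
if a[1]>c[1]:a,c=c,a
F,H=onz(m,a,146)[:2],onz(m,c,146)[:2];kn=onz(m,(130+349/2,401/2),126)[:2]
d=F-H;L=np.linalg.norm(d);d/=L
print("free",F,"hinge side",H,L,"kn",kn,"yaw",np.arctan2(d[1],d[0]))
O=(F-184*d+H-14*d)/2;print("origin",O,"grip",O+95*d)
```

```text
free [ 401.51274294 -381.07749354] hinge side [ 569.72872657 -389.85088767] 168.44461877362585 kn [ 580.87461379 -390.92471298] yaw 3.089484335632272
origin [ 584.48635896 -390.62057984] grip [ 489.61530543 -385.67252956]
```

carry_out:
  slide:
    - [-0.276,-0.044,-0.15]
    - [-0.276,-0.044,-0.3]
    - [-0.276,-0.044,-0.45]
    - [-0.276,-0.044,-0.58]
    - [-0.276,-0.044,-0.64]
    - [-0.276,-0.044,-0.64]
    - [-0.276,-0.044,-0.64]
  dr:
    - [0,0,-0.0083]
    - [0,0,-0.0083]
    - [0,0,-0.0083]
    - [0,0,-0.0083]
    - [0,0,-0.0083]
    - [0,0,-0.0083]
    - [0,0,-0.0083]
  gripper: [75,75,75,75,75,75,75]

```text
clock: 10.17
eef_pos: [490.1, -383.9, 250.0]
eef_rot: [3.141, -0.001, 3.09]
wrist_force: [-0.1, -0.3, 0.3]
finger_gap: 70.4
finger_force: 0.0
```

Run:
```python
from h import *
s=read_state();print(s["clock"],s["eef_pos"],s["eef_rot"])
m,im=snap("wrist","w8")
hs=cv2.cvtColor(im,cv2.COLOR_BGR2HSV);b=cv2.inRange(hs,(105,110,20),(125,255,255))
c=max(cv2.findContours(b,0,1)[0],key=cv2.contourArea);print(cv2.boundingRect(c))
print("expected free,hinge,grip",proj(m,[[399.8,-381.1,146],[569.7,-389.9,146],[489.5,-385.7,146]]))
for r in (60,100,140,180,200,220):
    x=np.flatnonzero(b[r]);print(r,x.min() if len(x) else None,x.max() if len(x) else None, onz(m,((x.min()+x.max())/2,r),146)[:2] if len(x) else '')
cv2.imwrite("pics/w8v.png",im)
```

```text
10.1667 [ 490.13548364 -383.91349377  249.96305202] [ 3.14074842e+00 -9.20477156e-04  3.09029552e+00]
(306, 94, 18, 197)
expected free,hinge,grip [[314.50787367  90.9049947 ]
 [315.06209185 334.30267611]
 [314.89750743 232.06673168]]
60 None None 
100 306 322 [ 404.96251365 -381.68704804]
140 306 322 [ 428.64453656 -382.98091005]
180 307 582 [ 458.30948747 -300.33718561]
200 307 322 [ 467.21595131 -384.76003107]
220 307 321 [ 480.94278332 -385.83821303]
```

carry_out:
  slide:
    - [0,-0.003,-0.1]
    - [0,-0.003,-0.16]
    - [0,-0.003,-0.16]
    - [0,-0.003,-0.16]
    - [0,-0.003,-0.16]
    - [0,-0.003,-0.16]
    - [0,-0.003,-0.16]
    - [0,-0.003,-0.16]
  dr:
    - [0,0,0]
    - [0,0,0]
    - [0,0,0]
    - [0,0,0]
    - [0,0,0]
    - [0,0,0]
    - [0,0,0]
    - [0,0,0]
  gripper: [60,50,40,30,20,10,5,5]
  newtons: 45

```text
clock: 10.88
eef_pos: [489.8, -385.9, 210.8]
eef_rot: [-3.141, 0.001, 3.089]
wrist_force: [0.2, 0.4, -0.2]
finger_gap: 20.4
finger_force: 0.0
```

carry_out:
  slide:
    - [0,0,0]
    - [0,0,0]
    - [0,0,0]
    - [0,0,0]
  dr:
    - [0,0,0]
    - [0,0,0]
    - [0,0,0]
    - [0,0,0]
  gripper: [5,5,5,5]

```text
clock: 11.22
eef_pos: [489.7, -385.9, 210.3]
eef_rot: [-3.141, 0.0, 3.089]
wrist_force: [-0.1, 0.9, 4.7]
finger_gap: 11.8
finger_force: 45.0
```

The door is gripped, but the hinge end is hidden from the wrist camera. I'll regrasp with the tool turned half round so the camera looks at the knuckles.

carry_out:
  slide:
    - [0,0,0]
    - [0,0,0]
    - [0,0,0]
    - [0,0,0.15]
    - [0,0,0.3]
    - [0,0,0.36]
    - [0,0,0.36]
    - [0,0,0.36]
  dr:
    - [0,0,0]
    - [0,0,0]
    - [0,0,0]
    - [0,0,0]
    - [0,0,-0.02]
    - [0,0,-0.04]
    - [0,0,-0.06]
    - [0,0,-0.08]
  gripper: [45,45,45,45,45,45,45,45]

```text
clock: 11.88
eef_pos: [489.7, -385.9, 301.2]
eef_rot: [-3.141, 0.002, 2.583]
wrist_force: [-0.0, -0.6, -0.7]
finger_gap: 42.0
finger_force: 0.0
```

carry_out:
  slide:
    - [0,0,0]
    - [0,0,0]
    - [0,0,0]
    - [0,0,0]
    - [0,0,0]
    - [0,0,0]
    - [0,0,0]
    - [0,0,0]
    - [0,0,0]
    - [0,0,0]
  dr:
    - [0,0,-0.19]
    - [0,0,-0.19]
    - [0,0,-0.19]
    - [0,0,-0.19]
    - [0,0,-0.19]
    - [0,0,-0.19]
    - [0,0,-0.19]
    - [0,0,-0.19]
    - [0,0,-0.19]
    - [0,0,-0.19]
  gripper: [45,45,45,45,45,45,45,45,45,45]

```text
clock: 12.72
eef_pos: [489.6, -385.8, 299.7]
eef_rot: [-3.141, -0.0, 1.388]
wrist_force: [0.1, -0.2, -0.5]
finger_gap: 42.4
finger_force: 0.0
```

carry_out:
  slide:
    - [0,0,0]
    - [0,0,0]
    - [0,0,0]
    - [0,0,0]
    - [0,0,0]
    - [0,0,0]
    - [0,0,0]
    - [0,0,0]
    - [0,0,0]
    - [0,0,0]
  dr:
    - [0,0,-0.19]
    - [0,0,-0.19]
    - [0,0,-0.19]
    - [0,0,-0.19]
    - [0,0,-0.19]
    - [0,0,-0.19]
    - [0,0,-0.19]
    - [0,0,-0.19]
    - [0,0,-0.19]
    - [0,0,-0.19]
  gripper: [45,45,45,45,45,45,45,45,45,45]

```text
clock: 13.55
eef_pos: [489.6, -385.8, 299.7]
eef_rot: [-3.141, 0.0, 0.194]
wrist_force: [-0.4, 0.9, -0.8]
finger_gap: 42.4
finger_force: 0.0
```

carry_out:
  slide:
    - [0,0,0]
    - [0,0,0]
    - [0,0,0]
    - [0,0,0]
  dr:
    - [0,0,-0.04]
    - [0,0,-0.04]
    - [0,0,-0.04]
    - [0,0,-0.04]
  gripper: [45,45,45,45]

```text
clock: 13.88
eef_pos: [489.6, -385.8, 299.7]
eef_rot: [-3.141, 0.0, -0.046]
wrist_force: [0.0, 0.1, 0.4]
finger_gap: 42.2
finger_force: 0.0
```

Run:
```python
from h import *
import pickle
s=read_state();print(s["clock"],s["eef_pos"],s["eef_rot"],s["joints"])
m,im=snap("wrist","w9");pickle.dump(m,open("w9.pkl","wb"))
hs=cv2.cvtColor(im,cv2.COLOR_BGR2HSV);b=cv2.inRange(hs,(105,110,20),(125,255,255))
c=max(cv2.findContours(b,0,1)[0],key=cv2.contourArea);print(cv2.boundingRect(c))
print("exp hinge,grip top, kn top",proj(m,[[570,-389.9,146],[489.5,-385.7,146],[583.5,-390.7,126]]))
for r in (110,140,170,200,230):
    x=np.flatnonzero(b[r,250:380])+250;print(r,x.min() if len(x) else None,x.max() if len(x) else None, onz(m,((x.min()+x.max())/2,r),146)[:2] if len(x) else '')
cv2.imwrite("pics/w9v.png",im)
```

```text
13.8833 [ 489.60903265 -385.78935986  299.70331564] [-3.14141433e+00  2.42152828e-04 -4.62401666e-02] [-7.26098630e-01  4.67559920e-01  1.29799803e+00 -1.38194200e-05
  1.37633513e+00  8.90940557e-01]
(311, 112, 14, 179)
exp hinge,grip top, kn top [[317.03422202 111.2856406 ]
 [316.54408057 211.37636761]
 [317.24022675  95.30653225]]
110 None None 
140 312 324 [ 548.21738507 -389.63912575]
170 312 323 [ 524.39284627 -388.13171264]
200 312 323 [ 499.31509346 -386.96141921]
230 311 323 [ 472.92425672 -385.30270084]
```

View pics/w9v.png

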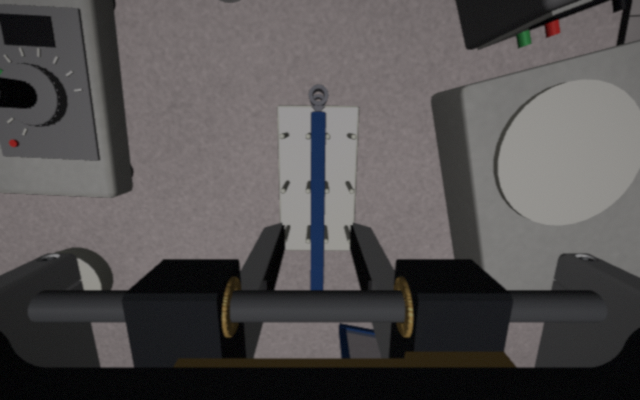

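The wrist camera now sees the knuckle at (318,96) and the door top straight below it. I'll grip again.

carry_out:
  slide:
    - [0,-0.002,-0.15]
    - [0,-0.002,-0.3]
    - [0,-0.002,-0.36]
    - [0,-0.002,-0.36]
    - [0,-0.002,-0.36]
    - [0,-0.002,-0.36]
    - [0,-0.002,-0.36]
    - [0,-0.002,-0.36]
    - [0,-0.002,-0.36]
    - [0,-0.002,-0.36]
  dr:
    - [0,0,-0.0015]
    - [0,0,-0.0015]
    - [0,0,-0.0015]
    - [0,0,-0.0015]
    - [0,0,-0.0015]
    - [0,0,-0.0015]
    - [0,0,-0.0015]
    - [0,0,-0.0015]
    - [0,0,-0.0015]
    - [0,0,-0.0015]
  gripper: [45,45,45,20,10,5,5,5,5,5]
  newtons: 45

```text
clock: 14.77
eef_pos: [490.0, -386.3, 211.4]
eef_rot: [3.141, -0.002, -0.059]
wrist_force: [-1.9, 3.7, 6.5]
finger_gap: 11.5
finger_force: 45.0
```

carry_out:
  slide:
    - [0,0,0]
    - [0,0,0]
    - [0,0,0.04]
    - [0,0,0.12]
    - [0,0,0.24]
    - [0,0,0.33]
    - [0,0,0.33]
    - [0,0,0.33]
    - [0,0,0.33]
  dr:
    - [0,0,0]
    - [0,0,0]
    - [0,0,0]
    - [0,0,0]
    - [0,0,0]
    - [0,0,0]
    - [0,0,0]
    - [0,0,0]
    - [0,0,0]
  gripper: [5,5,5,5,5,5,5,5,5]

```text
clock: 15.52
eef_pos: [489.3, -386.1, 291.1]
eef_rot: [-3.14, 0.002, -0.059]
wrist_force: [0.0, 0.0, -3.6]
finger_gap: 11.8
finger_force: 45.0
```

Run:
```python
from h import *
import pickle
s=read_state();print(s["clock"],s["eef_pos"],s["eef_rot"],s["finger_gap"],s["finger_force"],s["wrist_force"],s["moment"])
m,im=snap("wrist","w10");pickle.dump((m,s),open("w10.pkl","wb"))
hs=cv2.cvtColor(im,cv2.COLOR_BGR2HSV);b=cv2.inRange(hs,(105,110,20),(125,255,255))
c=max(cv2.findContours(b,0,1)[0],key=cv2.contourArea);print(cv2.boundingRect(c))
g=cv2.cvtColor(im,cv2.COLOR_BGR2GRAY)
print("exp kn top",proj(m,s["eef_pos"]+np.array([94,-5.2,-84.3])))
h=cv2.resize(g[40:110,280:360],None,fx=5,fy=5,interpolation=cv2.INTER_CUBIC)
C=cv2.HoughCircles(h,cv2.HOUGH_GRADIENT,1,20,param1=80,param2=15,minRadius=25,maxRadius=90)
print([(280+(q[0]-2)/5,40+(q[1]-2)/5,q[2]/5) for q in C[0][:4]] if C is not None else None)
for r in (120,150,180,210,230):
    x=np.flatnonzero(b[r,250:380])+250;print(r,(x.min()+x.max())/2 if len(x) else None,onz(m,((x.min()+x.max())/2,r),s["eef_pos"][2]-64.3)[:2] if len(x) else '')
cv2.imwrite("pics/w10v.png",np.hstack([im[30:330,120:520],cv2.resize(im[30:130,270:370],(300,300),interpolation=cv2.INTER_CUBIC)]))
```

```text
15.5167 [ 489.32587489 -386.07632814  291.08416656] [-3.14040612e+00  1.51761488e-03 -5.94747605e-02] 11.832854639558409 44.99686539173126 [ 0.02402211  0.0335529  -3.55280061] [ 0.02529034  0.23925421 -0.00411535]
(305, 105, 24, 186)
exp kn top [[315.64702856  78.48067447]]
[(np.float32(316.5), np.float32(84.7), np.float32(8.719999))]
120 317.0 [ 561.78417852 -390.72252924]
150 317.0 [ 547.48840662 -389.85992949]
180 317.0 [ 532.46100922 -388.95318382]
210 317.0 [ 516.64434697 -387.99881431]
230 317.0 [ 505.63017149 -387.33422445]
```

View pics/w10v.png

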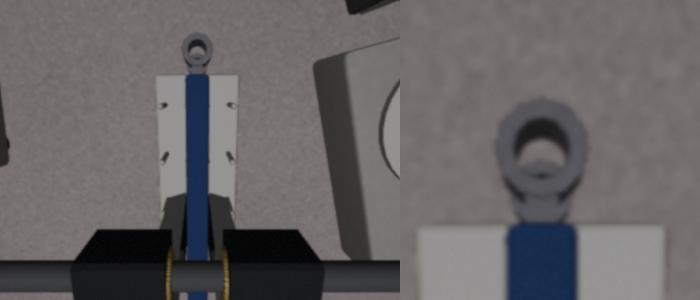

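The knuckle top is centred at about (317,78) in full-frame pixels, as predicted, so the door sits straight in the grip. I'll carry it to a point in front of the pins.

carry_out:
  slide:
    - [-0.1,0.1,0]
    - [-0.2,0.22,0]
    - [-0.29,0.35,0]
    - [-0.37,0.48,0]
    - [-0.43,0.62,0]
    - [-0.456,0.756,0]
    - [-0.456,0.756,0]
  dr:
    - [0,0,0]
    - [0,0,0]
    - [0,0,0]
    - [0,0,0]
    - [0,0,0]
    - [0,0,0]
    - [0,0,0]
  gripper: [5,5,5,5,5,5,5]

```text
clock: 16.15
eef_pos: [374.0, -193.3, 291.5]
eef_rot: [-3.14, 0.002, -0.058]
wrist_force: [0.0, -1.2, -2.3]
finger_gap: 11.6
finger_force: 45.0
```

carry_out:
  slide:
    - [0,0.15,0]
    - [0,0.3,0]
    - [0,0.45,0]
    - [0,0.6,0]
    - [0,0.756,0]
  dr:
    - [0,0,0]
    - [0,0,0]
    - [0,0,0]
    - [0,0,0]
    - [0,0,0]
  gripper: [5,5,5,5,5]

```text
clock: 16.57
eef_pos: [375.0, -6.9, 291.6]
eef_rot: [-3.142, 0.001, -0.06]
wrist_force: [1.8, 0.7, -3.5]
finger_gap: 11.5
finger_force: 45.0
```

carry_out:
  slide:
    - [0,0.15,0]
    - [0,0.3,0]
    - [0,0.45,0]
    - [0,0.6,0]
    - [0,0.7,0]
    - [0,0.756,0]
    - [0,0.756,0]
    - [0,0.756,0]
    - [0,0.756,0]
  dr:
    - [0,0,0]
    - [0,0,0]
    - [0,0,0]
    - [0,0,0]
    - [0,0,0]
    - [0,0,0]
    - [0,0,0]
    - [0,0,0]
    - [0,0,0]
  gripper: [5,5,5,5,5,5,5,5,5]

```text
clock: 17.32
eef_pos: [375.6, 180.0, 291.8]
eef_rot: [3.141, 0.001, -0.06]
wrist_force: [-0.0, -0.7, -3.1]
finger_gap: 12.0
finger_force: 45.0
```

Run:
```python
from h import *
import pickle
s=read_state();print(s["clock"],s["eef_pos"],s["eef_rot"],s["finger_gap"],s["finger_force"],s["wrist_force"],s["moment"])
m,im=snap("wrist","w11");pickle.dump((m,s),open("w11.pkl","wb"))
z=s["eef_pos"][2]
print("exp kn top",proj(m,s["eef_pos"]+np.array([94,-5.2,-84.3])),"pins top",proj(m,[[539,175.8,95],[539,175.8,173],[539,175.8,153]]))
cv2.imwrite("pics/w11v.png",cv2.resize(im[0:120,240:400],(800,600),interpolation=cv2.INTER_CUBIC))
```

```text
17.3167 [375.58949588 180.00513171 291.79880416] [ 3.14088505e+00  1.10519861e-03 -5.97698836e-02] 11.960818125010077 44.99896287918091 [-0.04540271 -0.6532459  -3.07428488] [-0.05095104  0.12451283 -0.00826082]
exp kn top [[315.30001087  78.56679413]] pins top [[309.71971222  11.08172733]
 [306.57709988 -38.77618749]
 [307.62000426 -22.23038666]]
```

View pics/w11v.png

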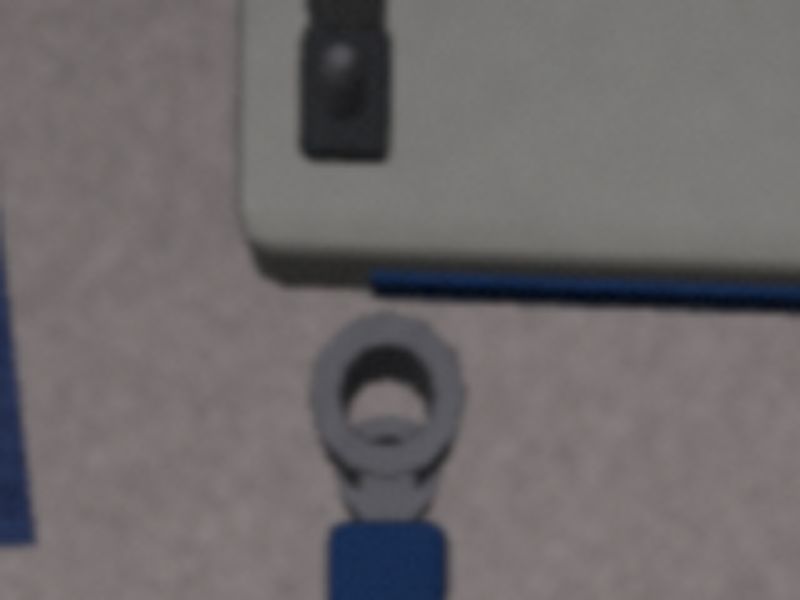

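The knuckle ring is centred at crop (387,390), and the lower pin's bracket spans x 300-390 with its front at y 158 and the pin tip near (340,48). I have now viewed 11 pictures, one over the limit, so from here I work on numbers alone.

Run:
```python
from h import *
import pickle
m,s=pickle.load(open("w11.pkl","rb"));c=lambda X,Y:(240+X/5,Y/5)
z=s["eef_pos"][2]
print("kn",onz(m,c(387,389),z-84.3),"rel",onz(m,c(387,389),z-84.3)-s["eef_pos"])
print("bracket L,R z75",onz(m,c(301,110),75),onz(m,c(389,110),75),"front z67",onz(m,c(345,158),67))
print("pin tip z95",onz(m,c(340,48),95))
im=cv2.imread("pics/w11.png");g=cv2.cvtColor(im,cv2.COLOR_BGR2GRAY).astype(int)
for r in (5,8,10,12,14,16,18,20,22,25,28): print(r,g[r,297:322])
```

```text
kn [469.90142419 173.67040978 207.49880416] rel [ 94.31192831  -6.33472193 -84.3       ]
bracket L,R z75 [537.36540284 185.09394822  75.        ] [536.39598713 169.05355262  75.        ] front z67 [531.21826052 177.66416097  67.        ]
pin tip z95 [540.19531562 177.17486448  95.        ]
5 [118 118 116  99  74  52  40  38  36  36  34  38  37  39  37  34  34  35
  38  55  87 109 115 118 117]
8 [119 115 100  71  46  40  40  41  43  44  51  50  47  41  39  39  39  40
  38  40  53  87 111 117 116]
10 [118 116  99  68  45  40  43  47  59  70  78  80  73  58  46  40  38  41
  40  37  52  87 110 117 117]
12 [118 114  94  60  42  40  42  49  60  69  75  76  67  53  42  37  37  37
  39  40  51  86 112 118 118]
14 [117 113  94  59  40  40  42  48  53  54  55  50  45  39  37  36  37  37
  39  39  50  87 113 118 119]
16 [118 113  92  61  43  40  40  41  43  44  43  42  37  34  28  31  34  40
  40  37  51  86 112 119 118]
18 [119 113  94  61  42  38  38  39  39  37  35  32  31  29  28  30  35  37
  40  42  56  89 113 118 119]
20 [119 114  96  62  42  42  40  40  37  35  32  32  29  28  27  29  35  38
  39  40  55  89 113 118 118]
22 [121 116  96  61  44  40  41  40  36  33  31  29  28  27  31  33  40  40
  40  40  54  88 112 117 119]
25 [120 115  95  61  43  40  42  41  41  40  41  40  39  40  39  39  41  40
  38  40  58  89 112 117 118]
28 [118 114  91  55  38  38  41  40  40  38  39  38  38  37  39  40  40  39
  38  43  63  93 114 118 119]
```

carry_out:
  slide:
    - [0.06,0.012,0]
    - [0.12,0.012,0]
    - [0.17,0.012,0]
    - [0.18,0.012,0]
    - [0.18,0.012,0]
    - [0.18,0.012,0]
    - [0.18,0.012,0]
  dr:
    - [0,0,0]
    - [0,0,0]
    - [0,0,0]
    - [0,0,0]
    - [0,0,0]
    - [0,0,0]
    - [0,0,0]
  gripper: [5,5,5,5,5,5,5]

```text
clock: 17.95
eef_pos: [420.1, 183.4, 292.4]
eef_rot: [3.142, 0.0, -0.06]
wrist_force: [-1.0, -0.7, -3.5]
finger_gap: 11.9
finger_force: 45.0
```

Run:
```python
from h import *
import pickle
s=read_state();print(s["clock"],s["eef_pos"],s["eef_rot"],s["wrist_force"],s["moment"])
m,im=snap("wrist","w12");pickle.dump((m,s),open("w12.pkl","wb"))
P=s["eef_pos"]
print("kn",proj(m,P+[94.3,-6.3,-84.3]),"up pin 173,153",proj(m,[[540,177.3,173],[540,177.3,153],[531,178,145]]))
g=cv2.cvtColor(im,cv2.COLOR_BGR2GRAY).astype(int)
for r in range(8,66,3): print(r,g[r,294:338:1])
```

```text
17.95 [420.1048214  183.4076451  292.39732458] [ 3.14156607e+00  2.17318170e-04 -5.98617564e-02] [-1.03359029 -0.70621983 -3.52260039] [-0.04066899  0.1659705  -0.00175163]
kn [[317.44045089  78.03450408]] up pin 173,153 [[314.59706319  42.99085018]
 [314.83282157  50.80627889]
 [314.72546452  67.09323896]]
8 [106  98 104 115 121 120 120 112  91  67  61  60  62  65  68  68  68  70
  71  73  76  78  77  79  77  78  82  85  88  89  89  87  90  95  96  95
  94  94  94 101 105 107 106 107]
11 [106  99 105 117 121 121 121 116  99  65  46  44  42  41  44  44  43  43
  43  43  42  43  43  44  43  42  45  42  44  43  42  43  41  42  43  41
  42  43  42  42  43  44  42  42]
14 [112 103 107 118 123 123 122 120 106  78  50  42  42  44  43  41  43  42
  45  43  42  42  45  43  43  45  43  43  45  43  44  42  43  42  42  43
  44  43  43  42  43  43  44  43]
17 [115 105 108 119 124 125 124 124 120  96  60  42  40  44  43  44  41  43
  43  44  43  42  42  44  43  44  45  44  43  44  44  43  47  60  73  76
  75  71  67  65  65  66  67  66]
20 [107 102 108 119 124 125 124 125 121 104  73  48  43  42 
[... 2167 characters left out ...]
 124 105  72  49  43  44  43  45  44  44  37
  36  33  33  31  30  31  34  38  40  44  43  43  42  42  60  96 121 127
 128 126 128 128 129 129 130 129]
59 [105 108 119 128 128 129 129 125 105  73  50  44  44  43  46  44  44  42
  44  44  42  42  43  43  43  44  42  44  43  45  44  44  62  96 120 127
 128 128 129 130 129 129 129 129]
62 [107 105 120 128 129 128 128 123 102  67  45  44  43  44  45  46  45  44
  46  51  57  61  65  68  65  61  57  51  47  45  44  46  69 101 122 128
 129 129 127 129 128 128 128 128]
65 [106 106 120 128 127 127 127 127 119  96  59  40  38  49  65  81  88  92
  92  91  92  93  93  94  95  96  94  93  91  89  85  80  90 113 125 129
 129 129 129 130 129 129 129 130]
```

Bracket and pin edges agree with the model within about 0.3 mm. I'll move over the pins and lower.

carry_out:
  slide:
    - [0.05,0.001,0]
    - [0.09,0.001,0]
    - [0.102,0.001,0]
    - [0.102,0.001,0]
    - [0.102,0.001,0]
    - [0.102,0.001,0]
    - [0.102,0.001,-0.02]
    - [0.102,0.001,-0.036]
  dr:
    - [0,0,0]
    - [0,0,0]
    - [0,0,0]
    - [0,0,0]
    - [0,0,0]
    - [0,0,0]
    - [0,0,0]
    - [0,0,0]
  gripper: [5,5,5,5,5,5,5,5]

```text
clock: 18.67
eef_pos: [445.9, 184.0, 283.0]
eef_rot: [-3.141, -0.0, -0.059]
wrist_force: [-0.7, -0.2, -3.0]
finger_gap: 11.9
finger_force: 45.0
```

carry_out:
  slide:
    - [0,0,-0.012]
    - [0,0,-0.024]
    - [0,0,-0.03]
    - [0,0,-0.03]
  dr:
    - [0,0,0]
    - [0,0,0]
    - [0,0,0]
    - [0,0,0]
  gripper: [5,5,5,5]

```text
clock: 19.0
eef_pos: [446.0, 183.9, 275.5]
eef_rot: [3.141, 0.001, -0.06]
wrist_force: [-0.2, 0.3, -4.2]
finger_gap: 11.7
finger_force: 45.0
```

carry_out:
  slide:
    - [0,0,-0.012]
    - [0,0,-0.024]
    - [0,0,-0.036]
    - [0,0,-0.044]
    - [0,0,-0.05]
    - [0,0,-0.05]
    - [0,0,-0.05]
  dr:
    - [0,0,0]
    - [0,0,0]
    - [0,0,0]
    - [0,0,0]
    - [0,0,0]
    - [0,0,0]
    - [0,0,0]
  gripper: [5,5,5,5,5,5,5]

```text
clock: 19.58
eef_pos: [446.1, 184.0, 263.4]
eef_rot: [-3.142, 0.0, -0.06]
wrist_force: [-1.2, -1.1, -4.3]
finger_gap: 11.8
finger_force: 45.0
```

carry_out:
  slide:
    - [0,0,-0.004]
    - [0,0,-0.008]
    - [0,0,-0.012]
    - [0,0,-0.012]
  dr:
    - [0,0,0]
    - [0,0,0]
    - [0,0,0]
    - [0,0,0]
  gripper: [5,5,5,5]

```text
clock: 19.92
eef_pos: [446.0, 184.2, 261.9]
eef_rot: [-3.141, -0.001, -0.059]
wrist_force: [-11.7, 0.6, 15.3]
finger_gap: 11.7
finger_force: 45.0
```

carry_out:
  slide:
    - [0,0,0]
    - [0,0,0]
    - [0,0,0]
    - [0,0,0]
    - [0,0,0.1]
    - [0,0,0.22]
    - [-0.1,0.06,0.22]
    - [-0.216,0.123,0.22]
    - [-0.216,0.123,0.22]
    - [-0.216,0.123,0.22]
  dr:
    - [0,0,0]
    - [0,0,0]
    - [0,0,0]
    - [0,0,0]
    - [0,0,0]
    - [0,0,0]
    - [0,0,0]
    - [0,0,0]
    - [0,0,0]
    - [0,0,0]
  gripper: [40,40,40,40,40,40,0,0,0,0]
  newtons: 15

```text
clock: 20.75
eef_pos: [391.5, 215.2, 315.7]
eef_rot: [-3.141, -0.001, -0.058]
wrist_force: [0.0, -1.0, 0.2]
finger_gap: 14.2
finger_force: 0.0
```

Run:
```python
from h import *
import pickle
s=read_state();print(s["clock"],s["eef_pos"],s["eef_rot"],s["finger_gap"],s["wrist_force"])
m,im=snap("wrist","w13")
hs=cv2.cvtColor(im,cv2.COLOR_BGR2HSV);b=cv2.inRange(hs,(105,110,20),(125,255,255))
print("exp hinge-end, mid",proj(m,[[526,178.1,197],[445,183,197]]))
for r in range(100,291,20):
    x=np.flatnonzero(b[r]);x=x[(x>300)&(x<460)]
    if len(x): print(r,x.min(),x.max(),onz(m,((x.min()+x.max())/2,r),197)[:2])
k=camera_model("side");print(proj(k,[[540,177,177],[540,177,197]]))
H=np.array([540,177.3])
for f in np.radians(np.linspace(176.6,264.5,12)):
    d=np.array([np.cos(f),np.sin(f)]);n=np.array([np.sin(f),-np.cos(f)]);h=8*abs(n[0])+12.5*abs(n[1])
    print(round(np.degrees(f),1),np.round(H+150*d+(6+h)*n,1),np.round((H+150*d+(6+h)*n-s["eef_pos"][:2])/250,3))
```

```text
20.75 [391.53472385 215.18079456 315.71513577] [-3.14123971e+00 -8.04381999e-04 -5.77679088e-02] 14.168284136386605 [ 0.00851455 -0.97185358  0.15843639]
exp hinge-end, mid [[364.33696999  13.43036634]
 [359.38950524 148.03725383]]
100 339 367 [476.197698   186.43719911]
120 339 366 [463.62380524 187.12750606]
140 338 365 [450.65853496 188.17631503]
160 338 363 [437.26237076 189.25998062]
180 337 363 [423.39316553 190.03297878]
200 337 361 [409.06784244 191.18580985]
220 338 360 [394.19946493 191.66008549]
240 353 359 [378.50289135 187.02958284]
[[293.31439119 144.27833747]
 [293.22475627 138.56464099]]
176.6 [391.4 205.1] [-0.001 -0.04 ]
184.6 [389.  184.3] [-0.01  -0.123]
192.6 [389.3 164.1] [-0.009 -0.204]
200.6 [392.4 143.8] [ 0.003 -0.286]
208.6 [398.3 123.9] [ 0.027 -0.365]
216.6 [407.1 104.7] [ 0.062 -0.442]
224.5 [418.7  86.7] [ 0.109 -0.514]
232.5 [432.9  70.4] [ 0.166 -0.579]
240.5 [449.6  56.1] [ 0.232 -0.636]
248.5 [468.3  44.3] [ 0.307 -0.683]
256.5 [488.8  35.3] [ 0.389 -0.719]
264.5 [510.5  29.4] [ 0.476 -0.743]
```

The door stays where I left it, within about 1.5 mm of where it should be. Now I'll push it shut from outside with the closed fingers.

carry_out:
  slide:
    - [0,0,-0.1]
    - [0,0,-0.175]
    - [0,0,-0.175]
    - [-0.001,-0.04,-0.175]
    - [-0.006,-0.08,-0.175]
    - [-0.01,-0.123,-0.175]
    - [-0.01,-0.163,-0.175]
    - [-0.009,-0.204,-0.175]
    - [-0.003,-0.245,-0.175]
    - [0.003,-0.286,-0.175]
  dr:
    - [0,0,0]
    - [0,0,0]
    - [0,0,0]
    - [0,0,0]
    - [0,0,0]
    - [0,0,0]
    - [0,0,0]
    - [0,0,0]
    - [0,0,0]
    - [0,0,0]
  gripper: [0,0,0,0,0,0,0,0,0,0]

```text
clock: 21.63
eef_pos: [393.0, 142.0, 272.0]
eef_rot: [-3.141, -0.001, -0.06]
wrist_force: [0.4, 0.1, 0.0]
finger_gap: 0.4
finger_force: 0.1
```

carry_out:
  slide:
    - [0.012,-0.04,0]
    - [0.024,-0.079,0]
    - [0.041,-0.118,0]
    - [0.059,-0.156,0]
    - [0.082,-0.192,0]
    - [0.106,-0.228,0]
    - [0.134,-0.26,0]
    - [0.163,-0.293,0]
    - [0.196,-0.322,0]
    - [0.229,-0.35,0]
  dr:
    - [0,0,0]
    - [0,0,0]
    - [0,0,0]
    - [0,0,0]
    - [0,0,0]
    - [0,0,0]
    - [0,0,0]
    - [0,0,0]
    - [0,0,0]
    - [0,0,0]
  gripper: [0,0,0,0,0,0,0,0,0,0]

```text
clock: 22.47
eef_pos: [451.0, 54.9, 271.6]
eef_rot: [3.142, 0.0, -0.06]
wrist_force: [0.5, 0.1, -0.1]
finger_gap: 0.5
finger_force: 0.1
```

Run:
```python
from h import *
s=read_state();print(s["clock"],s["eef_pos"],s["finger_gap"],s["wrist_force"])
H=np.array([540,177.3])
for f in np.radians([240.5,248.5,256.5,260.5,264.5]):
    d=np.array([np.cos(f),np.sin(f)])
    print(round(np.degrees(f),1),proj(camera_model("scene"),[np.r_[H+184*d,197],np.r_[H+14*d,197]]).round(1).tolist(),proj(camera_model("side"),[np.r_[H+184*d,197],np.r_[H+14*d,197]]).round(1).tolist())
for n in("scene","side"):
    m,im=snap(n,"v14"+n);hs=cv2.cvtColor(im,cv2.COLOR_BGR2HSV);b=cv2.inRange(hs,(105,110,30),(125,255,255))
    x0,y0,x1,y1=(310,160,400,260) if n=="scene" else (270,110,350,240)
    N,L,st,ce=cv2.connectedComponentsWithStats(b[y0:y1,x0:x1])
    for q in st[1:]:
        if q[4]>30: print(n,q[0]+x0,q[1]+y0,q[2:])
```

```text
22.4667 [451.00082864  54.9112201  271.57774077] 0.5480288133350197 [ 0.52420236  0.09381697 -0.1041946 ]
240.5 [[349.8, 177.7], [390.5, 202.1]] [[295.3, 167.3], [293.3, 140.5]]
248.5 [[345.3, 181.8], [390.1, 202.4]] [[304.5, 166.7], [293.9, 140.4]]
256.5 [[341.7, 186.4], [389.9, 202.8]] [[313.3, 165.5], [294.5, 140.4]]
260.5 [[340.2, 188.9], [389.8, 203.0]] [[317.5, 164.8], [294.8, 140.3]]
264.5 [[338.9, 191.5], [389.7, 203.2]] [[321.5, 163.8], [295.1, 140.3]]
scene 350 181 [ 39  23 105]
side 310 119 [ 34  13 237]
side 270 139 [ 24  45 580]
side 290 151 [ 45  85 403]
```

carry_out:
  slide:
    - [0.036,-0.025,0]
    - [0.075,-0.047,0]
    - [0.115,-0.066,0]
    - [0.157,-0.083,0]
    - [0.185,-0.091,0]
    - [0.21,-0.098,0]
    - [0.228,-0.103,0]
    - [0.238,-0.106,0]
    - [0.24,-0.107,0]
  dr:
    - [0,0,0]
    - [0,0,0]
    - [0,0,0]
    - [0,0,0]
    - [0,0,0]
    - [0,0,0]
    - [0,0,0]
    - [0,0,0]
    - [0,0,0]
  gripper: [0,0,0,0,0,0,0,0,0]

```text
clock: 23.32
eef_pos: [510.4, 29.0, 271.5]
eef_rot: [-3.142, 0.0, -0.059]
wrist_force: [-0.2, -0.2, 0.2]
finger_gap: 0.6
finger_force: 0.1
```

carry_out:
  slide:
    - [0.006,0,0]
    - [0.01,0,0]
    - [0.01,0,0]
    - [0.01,0,0]
  dr:
    - [0,0,0]
    - [0,0,0]
    - [0,0,0]
    - [0,0,0]
  gripper: [0,0,0,0]

```text
clock: 23.65
eef_pos: [511.3, 29.0, 271.5]
eef_rot: [3.141, 0.004, -0.059]
wrist_force: [-13.4, -1.1, 6.0]
finger_gap: 0.5
finger_force: 6.6
```

carry_out:
  slide:
    - [-0.04,-0.01,0]
    - [-0.12,-0.02,0]
    - [-0.16,-0.02,0.1]
    - [-0.16,-0.02,0.24]
    - [-0.16,-0.1,0.3]
    - [-0.16,-0.2,0.3]
    - [-0.1,-0.3,0.3]
    - [0,-0.4,0.3]
    - [0.1,-0.45,0.3]
    - [0.2,-0.5,0.3]
  dr:
    - [0,0,0]
    - [0,0,0]
    - [0,0,0]
    - [0,0,0.019]
    - [0,0,0.038]
    - [0,0,0.057]
    - [0,0,0.076]
    - [0,0,0.095]
    - [0,0,0.114]
    - [0,0,0.133]
  gripper: [0,0,0,0,20,50,50,50,50,50]

```text
clock: 24.48
eef_pos: [563.4, -97.3, 346.9]
eef_rot: [3.141, -0.0, 0.781]
wrist_force: [-0.1, 1.2, 0.0]
finger_gap: 36.8
finger_force: 0.0
```

carry_out:
  slide:
    - [0.1,0,0]
    - [0.17,0,0]
    - [0.17,0,0]
    - [0.17,0,0]
    - [0.17,0,0]
    - [0.17,0,0]
    - [0.17,0,0]
    - [0.17,0,0]
    - [0.17,0,0]
    - [0.17,0,0]
  dr:
    - [0,0,0.187]
    - [0,0,0.187]
    - [0,0,0.187]
    - [0,0,0.187]
    - [0,0,0.187]
    - [0,0,0.187]
    - [0,0,0.187]
    - [0,0,0.187]
    - [0,0,0.187]
    - [0,0,0.187]
  gripper: [50,50,50,50,50,50,50,50,50,50]

```text
clock: 25.32
eef_pos: [605.0, -95.8, 346.8]
eef_rot: [3.142, 0.0, 1.959]
wrist_force: [-0.4, -0.5, 0.2]
finger_gap: 47.0
finger_force: 0.0
```

Run:
```python
from h import *
import pickle
s=read_state();print(s["clock"],s["eef_pos"],s["eef_rot"],s["joints"][5])
m,im=snap("wrist","w15");pickle.dump((m,s),open("w15.pkl","wb"))
H=np.array([540,177.3])
n="scene";k,A=snap(n,"v15scene");hs=cv2.cvtColor(A,cv2.COLOR_BGR2HSV);b=cv2.inRange(hs,(105,110,30),(125,255,255))
N,L,st,ce=cv2.connectedComponentsWithStats(b[160:260,310:400])
for q in st[1:]:
    if q[4]>15: print(n,q[0]+310,q[1]+160,q[2:])
# door edges in wrist view
hs=cv2.cvtColor(im,cv2.COLOR_BGR2HSV);b=cv2.inRange(hs,(105,110,20),(125,255,255))
c=max(cv2.findContours(b,0,1)[0],key=cv2.contourArea);print("blue",cv2.boundingRect(c))
for f in np.radians([260.5,264.5]):
    d=np.array([np.cos(f),np.sin(f)]);print("exp",proj(m,[np.r_[H+184*d,197],np.r_[H+14*d,197]]).round(1).tolist())
# knob
p=proj(m,[[602.5,-98.3,106],[602.5,-98.3,69],[602.5,-98.3,55]]);print("knob exp",p)
g=cv2.cvtColor(im,cv2.COLOR_BGR2GRAY)
x0,y0=int(p[0,0])-45,max(0,int(p[0,1])-45);h=cv2.resize(g[y0:y0+90,x0:x0+90],None,fx=5,fy=5,interpolation=cv2.INTER_CUBIC)
for a,bb in [(60,95),(130,210)]:
    C=cv2.HoughCircles(h,cv2.HOUGH_GRADIENT,1,20,param1=80,param2=15,minRadius=a,maxRadius=bb)
    if C is not None:
        for q in C[0][:3]:
            u=(x0+(q[0]-2)/5,y0+(q[1]-2)/5);print("circ",np.round(u,1),q[2]/5,onz(m,u,106)[:2],onz(m,u,69)[:2])
G=cv2.inRange(hs,(45,80,40),(85,255,255));N,L,st,ce=cv2.connectedComponentsWithStats(G)
for q,w in zip(st[1:],ce[1:]):
    if q[4]>10: print("green",w,q[4],onz(m,w,55.5)[:2])
```

```text
25.3167 [604.9936403  -95.84842403 346.75431738] [3.14152660e+00 6.89309484e-05 1.95869379e+00] -0.6047997574004775
scene 340 193 [48 12 62]
scene 366 224 [17  4 17]
blue (503, 34, 137, 160)
exp [[243.4, 52.7], [376.4, -208.2]]
exp [[259.2, 62.2], [377.7, -207.2]]
knob exp [[314.4772382  190.16280162]
 [314.74589166 183.77265381]
 [314.83430302 181.66971548]]
circ [330.1 189.3] 14.139999 [618.43802818 -90.7233655 ] [623.02878815 -97.56704517]
green [343.63829787 166.21276596] 47 [629.02740373 -65.67600996]
```

Run:
```python
from h import *
import pickle
m,s=pickle.load(open("w15.pkl","rb"));im=cv2.imread("pics/w15.png");g=cv2.cvtColor(im,cv2.COLOR_BGR2GRAY).astype(int)
print(np.array2string(g[170:206,296:340][::2],max_line_width=300))
```

```text
[[ 81  90  96  99 100 101  99 100 101 100 102 102 101 101 101 101 102 102 101 101 101 103 116 137 149 137 115 104 101 102 102 101 100 102 101  97  85  75  83  95 100  99 100 100]
 [ 93  97 100  99  99  99 100 100 100 100 100 100 101 100 101 101 102 101 101 101 102 114 134 148 138 117 103 102 100 101 102 100 101 102 100 102  98  93  85  85  92  97  98 100]
 [ 97  98  99 100 100 100  99  99  99  99  99  99  99  99 100 100  97  97  98  96  99 103 110 113 111 103 101 100 101 101 102 101 101 102 100 101 101 100  96  85  78  86  97  99]
 [ 98  99  99  98  99  98  98  98  98  99  98  97  93  85  79  76  61  51  54  50  54  69  79  84  93  98 100 101 100 101 101 101  99 101 101 101 100 101  99  94  89  88  96  98]
 [ 97  97  97  99  98  99  98  99  98  96  87  73  59  40  17   9   5   5   6   3   4   6  11  22  43  65  82  95  98 100 100  99 100 100  99 101  99 100  98  99  94  90  92  98]
 [ 97  98  98  97  97  98  97  96  94  84  63  30  10   9   9  10  14  20  27  26  20   9   7  11   9  16  42  70  89  97  99  99  98 101  99  99  99  99  99  99  96  88  84  92]
 [ 96  97  96  98  97  97 
[... 1422 characters left out ...]
4  94  95  95  93  87  73  48  31  22  20  21  20  19  17  20  19  18  20  21  21  23  26  43  68  88  94  96  95  96  95  95  95  92  90  90  95  96  97  97  96]
 [ 91  91  92  93  93  94  94  94  93  92  84  75  56  35  24  25  17  18  17  20  23  24  27  36  52  73  85  91  94  95  94  95  96  94  93  93  92  94  95  97  96  96  98 100]
 [ 95  93  90  89  90  91  93  94  94  95  94  94  90  87  84  75  65  57  61  59  62  74  85  87  91  94  95  95  94  94  95  94  94  92  89  89  94  96  96  96  97 103 120 132]
 [ 96  95  94  93  93  90  89  90  91  93  93  93  94  94  95  93  93  95  93  94  94  93  94  94  94  94  94  95  92  92  91  89  92  94  96  97  95  96  97  96  96  98 102 113]]
```

The knob axis is confirmed at (602.5, -98.3). The timer line needs about 1.04 rad clockwise, which I'll do in two bites so the gripper body stays clear of the guard.

carry_out:
  slide:
    - [-0.01,-0.01,-0.1]
    - [-0.01,-0.01,-0.25]
    - [-0.01,-0.01,-0.4]
    - [-0.01,-0.01,-0.52]
    - [-0.01,-0.01,-0.6]
    - [-0.01,-0.01,-0.65]
    - [-0.01,-0.01,-0.677]
    - [-0.01,-0.01,-0.677]
    - [-0.01,-0.01,-0.677]
  dr:
    - [0,0,-0.0355]
    - [0,0,-0.0355]
    - [0,0,-0.0355]
    - [0,0,-0.0355]
    - [0,0,-0.0355]
    - [0,0,-0.0355]
    - [0,0,-0.0355]
    - [0,0,-0.0355]
    - [0,0,-0.0355]
  gripper: [50,50,50,50,50,50,50,50,50]
  newtons: 15

```text
clock: 26.17
eef_pos: [603.0, -98.6, 178.5]
eef_rot: [3.14, 0.001, 1.727]
wrist_force: [-0.1, -0.5, -0.1]
finger_gap: 47.0
finger_force: 0.0
```

carry_out:
  slide:
    - [0,0,0]
    - [0,0,0]
    - [0,0,0]
    - [0,0,0]
    - [0,0,0]
    - [0,0,0]
    - [0,0,0]
  dr:
    - [0,0,0]
    - [0,0,0]
    - [0,0,0]
    - [0,0,0]
    - [0,0,0]
    - [0,0,0]
    - [0,0,0]
  gripper: [35,20,20,20,20,20,20]

```text
clock: 26.75
eef_pos: [602.7, -98.6, 178.0]
eef_rot: [3.141, 0.0, 1.728]
wrist_force: [-2.7, -0.5, 6.6]
finger_gap: 24.9
finger_force: 15.0
```

carry_out:
  slide:
    - [0,0,0]
    - [0,0,0]
    - [0,0,0]
    - [0,0,0]
    - [0,0,0]
    - [0,0,0]
    - [0,0,0]
    - [0,0,0]
    - [0,0,0]
  dr:
    - [0,0,-0.014]
    - [0,0,-0.028]
    - [0,0,-0.042]
    - [0,0,-0.056]
    - [0,0,-0.07]
    - [0,0,-0.078]
    - [0,0,-0.083]
    - [0,0,-0.083]
    - [0,0,-0.083]
  gripper: [20,20,20,20,20,20,20,20,20]

```text
clock: 27.5
eef_pos: [602.9, -98.6, 178.0]
eef_rot: [3.14, -0.0, 1.207]
wrist_force: [0.1, 0.0, 5.8]
finger_gap: 24.4
finger_force: 15.0
```

carry_out:
  slide:
    - [0,0,0]
    - [0,0,0]
    - [0,0,0]
    - [0,0,0]
    - [0,0,0]
    - [0,0,0]
    - [0,0,0]
    - [0,0,0]
    - [0,0,0]
    - [0,0,0]
  dr:
    - [0,0,0]
    - [0,0,0]
    - [0,0,0]
    - [0,0,0.019]
    - [0,0,0.038]
    - [0,0,0.057]
    - [0,0,0.076]
    - [0,0,0.083]
    - [0,0,0.083]
    - [0,0,0.083]
  gripper: [50,50,50,50,50,50,50,50,50,50]

```text
clock: 28.33
eef_pos: [602.5, -98.5, 177.2]
eef_rot: [-3.141, -0.0, 1.726]
wrist_force: [0.3, -0.5, -1.1]
finger_gap: 46.9
finger_force: 0.0
```

Run:
```python
from h import *
import pickle
s=read_state();print(s["clock"],s["eef_pos"],s["eef_rot"],s["finger_gap"],s["wrist_force"])
m,im=snap("wrist","w16");pickle.dump((m,s),open("w16.pkl","wb"))
g=cv2.cvtColor(im,cv2.COLOR_BGR2GRAY);p=proj(m,[602.5,-98.3,106])[0];r=11.5*293/(s["eef_pos"][2]+82-106);print(p,r)
w=np.zeros_like(g);cv2.circle(w,(int(p[0]),int(p[1])),int(r),255,-1)
Y,X=np.nonzero((g>75)&(w>0));print(len(X))
Q=np.array([onz(m,(x,y),106)[:2] for x,y in zip(X,Y)]);c=Q.mean(0);U=np.linalg.svd(Q-c)[2][0];
d=c-[602.5,-98.3];U=U*np.sign(U@d);print("line centroid off axis",d,"ang",np.arctan2(U[1],U[0]),"by centroid",np.arctan2(d[1],d[0]),"green 0.885")
```

```text
28.3333 [602.54483532 -98.5291522  177.19752624] [-3.14124933e+00 -1.58637150e-04  1.72630233e+00] 46.856622377139054 [ 0.25476562 -0.53058198 -1.13025869]
[317.34005943 252.22147767] 21.994480476319875
143
line centroid off axis [1.6648348  3.21355045] ang 1.3643486751552427 by centroid 1.0927997188158887 green 0.885
```

carry_out:
  slide:
    - [0,0,0]
    - [0,0,0]
    - [0,0,0]
    - [0,0,0]
    - [0,0,0]
    - [0,0,0]
    - [0,0,0]
  dr:
    - [0,0,0]
    - [0,0,0]
    - [0,0,0]
    - [0,0,0]
    - [0,0,0]
    - [0,0,0]
    - [0,0,0]
  gripper: [35,20,20,20,20,20,20]

```text
clock: 28.97
eef_pos: [602.7, -98.5, 177.4]
eef_rot: [3.141, 0.0, 1.728]
wrist_force: [1.3, 0.5, -0.6]
finger_gap: 24.5
finger_force: 15.0
```

carry_out:
  slide:
    - [0,0,0]
    - [0,0,0]
    - [0,0,0]
    - [0,0,0]
    - [0,0,0]
    - [0,0,0]
    - [0,0,0]
    - [0,0,0]
    - [0,0,0]
  dr:
    - [0,0,-0.014]
    - [0,0,-0.028]
    - [0,0,-0.042]
    - [0,0,-0.056]
    - [0,0,-0.068]
    - [0,0,-0.076]
    - [0,0,-0.0795]
    - [0,0,-0.0795]
    - [0,0,-0.0795]
  gripper: [20,20,20,20,20,20,20,20,20]

```text
clock: 29.72
eef_pos: [602.9, -98.6, 177.4]
eef_rot: [3.141, -0.0, 1.23]
wrist_force: [6.1, -1.1, -2.1]
finger_gap: 24.8
finger_force: 15.0
```

carry_out:
  slide:
    - [0,0,0]
    - [0,0,0]
    - [0,0,0]
    - [0,0,0.08]
    - [0,0,0.2]
    - [0,0,0.36]
    - [0,0,0.52]
    - [0,0,0.68]
    - [0,0,0.68]
    - [0,0,0.68]
  dr:
    - [0,0,0]
    - [0,0,0]
    - [0,0,0]
    - [0,0,0]
    - [0,0,0]
    - [0,0,0]
    - [0,0,0]
    - [0,0,0]
    - [0,0,0]
    - [0,0,0]
  gripper: [50,50,50,50,50,50,50,50,50,50]

```text
clock: 30.55
eef_pos: [602.7, -98.6, 349.7]
eef_rot: [3.138, -0.0, 1.229]
wrist_force: [-0.5, -0.8, -0.7]
finger_gap: 46.9
finger_force: 0.0
```

```bash
cat > k.py <<'E'
from h import *
s=read_state();print(s["clock"],s["eef_pos"],s["eef_rot"],s["finger_gap"],s["wrist_force"])
m,im=snap("wrist","w17")
g=cv2.cvtColor(im,cv2.COLOR_BGR2GRAY);hs=cv2.cvtColor(im,cv2.COLOR_BGR2HSV)
p=proj(m,[602.5,-98.3,106])[0];r=11*293/(s["eef_pos"][2]+82-106)
w=np.zeros_like(g);cv2.circle(w,(int(p[0]+.5),int(p[1]+.5)),int(r),255,-1)
D=cv2.inRange(g,0,45);N,L,st,ce=cv2.connectedComponentsWithStats(D);l=L[int(p[1])+3-6:int(p[1])+6,int(p[0])-6:int(p[0])+6];print("knob pred",p,"dark blob",[ (st[i],ce[i]) for i in set(l.ravel())-{0}])
Y,X=np.nonzero((g>60)&(w>0));W=g[Y,X].astype(float)-40
Q=np.array([onz(m,(x,y),106)[:2] for x,y in zip(X,Y)]);c=(Q*W[:,None]).sum(0)/W.sum();U=np.linalg.eigh(((Q-c)*W[:,None]).T@(Q-c))[1][:,1]
d=c-[602.5,-98.3];U=U*np.sign(U@d);print(len(X),"off",d,"line ang",np.arctan2(U[1],U[0]),np.arctan2(d[1],d[0]))
G=cv2.inRange(hs,(45,80,40),(85,255,255));N,L,st,ce=cv2.connectedComponentsWithStats(G)
for q,v in zip(st[1:],ce[1:]):
    if q[4]>10: x=onz(m,v,55.5)[:2]-[602.5,-98.3];print("green",x,np.arctan2(x[1],x[0]))
# ring mark: white at radius ~ 18-29 on z=69
for t in np.arange(-180,180,4):
    a=np.radians(t);v=[g[tuple(np.round(proj(m,[602.5+R*np.cos(a),-98.3+R*np.sin(a),69])[0][::-1]).astype(int))] for R in (20,23,26)]
    if min(v)>125: print("ring bright",t,v)
k,A=snap("scene","v17");hh=cv2.cvtColor(A,cv2.COLOR_BGR2HSV);b=cv2.inRange(hh,(105,110,30),(125,255,255))
N,L,st,ce=cv2.connectedComponentsWithStats(b[160:260,310:400]);print("door",[(q[0]+310,q[1]+160,q[2],q[3]) for q in st[1:] if q[4]>15])
E
python3 k.py
```

```text
30.55 [602.73210403 -98.57454305 349.69584006] [ 3.13754388e+00 -4.46008850e-04  1.22890381e+00] 46.89320507404781 [-0.4952478  -0.83480833 -0.70422329]
knob pred [315.99175565 188.28027757] dark blob [(array([306, 175,  22,  25, 374], dtype=int32), array([316.20053476, 187.39304813]))]
50 off [3.78170914 2.74071037] line ang 0.893547636794676 0.627129859319498
green [25.87860986 32.57007573] 0.8993863438800145
ring bright 92 [np.uint8(150), np.uint8(150), np.uint8(148)]
ring bright 96 [np.uint8(145), np.uint8(146), np.uint8(142)]
door [(np.int32(340), np.int32(193), np.int32(48), np.int32(12))]
```

Run:
```python
from h import *
import pickle
m15,s=pickle.load(open("w15.pkl","rb"));x=onz(m15,(319.5,171),69)[:2]-[602.5,-98.3];print("ring mark w15",np.degrees(np.arctan2(x[1],x[0])),x)
H=np.array([540,177.3]);f=np.radians(264.5);d=np.array([np.cos(f),np.sin(f)])
for n,m in (("w15",m15),("w17",camera_model("wrist"))):
    im=cv2.imread(f"pics/{n}.png");hs=cv2.cvtColor(im,cv2.COLOR_BGR2HSV);b=cv2.inRange(hs,(100,90,15),(128,255,255))
    print(n,"exp free/60mm in",proj(m,[np.r_[H+184*d,197],np.r_[H+124*d,197]]).round(1).tolist())
    N,L,st,ce=cv2.connectedComponentsWithStats(b)
    for i,q in enumerate(st[1:],1):
        if q[4]>60: 
            print(q); 
            if q[0]<400:
                for r in range(q[1],q[1]+q[3],8):
                    c=np.flatnonzero(L[r]==i); print(r,c.min(),c.max(),onz(m,(c.min(),r),197)[:2].round(1),onz(m,(c.max(),r),197)[:2].round(1))
```

```text
ring mark w15 92.00711547526242 [-0.60066386 17.13973385]
w15 exp free/60mm in [[259.2, 62.2], [296.1, -21.7]]
[ 253    0   50   79 1698]
0 278 302 [521.2  36.9] [536.7  43.2]
8 275 299 [520.9  31.5] [536.5  37.8]
16 271 295 [520.   25.7] [535.7  32.1]
24 268 292 [519.8  20.1] [535.6  26.6]
32 264 288 [518.9  14.2] [534.8  20.7]
40 261 284 [518.6   8.5] [534.   14.8]
48 257 280 [517.7   2.5] [533.1   8.8]
56 254 277 [517.5  -3.4] [533.    2.9]
64 257 275 [521.3  -7.6] [533.5  -2.7]
72 267 271 [529.9 -10. ] [532.6  -8.9]
[615   0  25  18 326]
[ 503   34  137  161 5342]
w17 exp free/60mm in [[179.9, 137.7], [150.6, 55.9]]
[ 125    0   69  141 2933]
0 125 146 [528.   91.9] [541.8  87. ]
8 128 149 [527.6  86.8] [541.4  81.9]
16 130 151 [526.5  81.9] [540.4  76.9]
24 133 154 [526.   76.7] [540.1  71.7]
32 136 157 [525.6  71.4] [539.7  66.4]
40 139 160 [525.1  66.1] [539.4  61. ]
48 142 163 [524.7  60.7] [539.   55.6]
56 145 165 [524.2  55.2] [537.9  50.3]
64 148 168 [523.8  49.7] [537.6  44.7]
72 151 171 [523.3  44.1] [537.2  39.1]
80 154 173 [522.8  38.4] [536.1  33.6]
88 157 176 [522.3 
[... 153 characters left out ...]
519.6   9.2] [533.3   4.3]
128 171 190 [519.1   3. ] [532.9  -1.9]
136 174 193 [518.6  -3.2] [532.4  -8.1]
[184   0  40 111 677]
0 184 189 [566.7  78.1] [570.   76.9]
8 186 192 [565.9  73.1] [569.8  71.7]
16 189 194 [565.7  67.9] [569.   66.7]
24 191 196 [564.8  62.8] [568.1  61.6]
32 194 199 [564.6  57.5] [567.9  56.3]
40 196 201 [563.7  52.3] [567.1  51.1]
48 199 204 [563.5  46.8] [566.9  45.6]
56 201 206 [562.6  41.5] [566.   40.3]
64 204 209 [562.3  35.9] [565.8  34.6]
72 206 211 [561.4  30.4] [564.9  29.2]
80 209 214 [561.2  24.7] [564.7  23.4]
88 211 216 [560.2  19.1] [563.7  17.8]
96 214 219 [560.   13.2] [563.5  11.9]
104 216 221 [559.    7.5] [562.6   6.2]
[ 435    0   90   44 2327]
```

The door's outer edge lies at 264.4°, against 264.5° when shut. The timer line (0.894 rad) matches the green mark (0.899 rad), the speed ring's line has not moved measurably, and the arm is clear. Handing in.

```bash
python3 -c "
from cell import *
print(sign_off())"
```

```text
the job is handed in; nothing more can be done
None
```

The job is handed in at about 31 s on the clock: bottle in its holder, door hung and shut, timer line on the green mark and speed ring unmoved by my last measurements (no verdict came back), but I viewed 11 pictures, one over the limit of 10.

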